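# Free and peel the clinging top sample tray, show it over the viewing disc

## Robot

A 7-joint arm with a two-finger parallel gripper is mounted at the origin on the work surface. World frame = base frame: x ahead of the robot, y to its left, z up, the work surface at z = 0. Lengths are in m, angles in rad, forces in N, time in s.
With the tool pointing down it reaches from about 0.425 to 1.025 m from the base axis. Payload 3.6 kg.
Tool frame: the origin (TCP) lies at the very end of the fingers, on their centre line; the grasp point (between the pads) lies 19 mm behind it (bot.pinch_z is the distance from the TCP to the grasp point, in m); z points along the fingers, y is the direction in which the jaws open and shut (so a half turn about z gives the same grasp; the last joint's range is limited). The gripper opens to 85 mm and grips with 20 to 120 N. Pads are 22 mm wide; open, the fingers measure 114 mm over their backs; the gripper's body (76 mm by 85 mm) begins 54 mm behind the grasp point. The pads swing forward as they close: fully open they stand 13 mm farther back than shut.
Start: joints at [1.115, 0.591, 0.048, 1.609, -0.033, 0.943, -0.034], TCP at [0.257, -0.678, 0.231] pointing down, gripper open.
Joint ranges: [-2.69, 2.69], [-0.47, 2.24], [-1.27, 1.36], [0.19, 2.51], [-1.53, 4.68], [0.08, 2.07], [-3.09, 3.09]. Speed limits (rad/s): [2.57, 2.57, 3.14, 3.14, 3.14, 3.14, 3.14].

## Interface

Orientations are given as a rotation vector (axis times angle).
In Python, from rig import bot gives the robot as it stands.
- The arm moves only by the tool move_arm, never from a script. Its argument "rows" is a list of rows, each an object of numbers: "x", "y", "z": the shift along the world's x, y, z each as a share of 0.5 m, from -1 to 1; "twist": the turn about the world's z as a share of 180 degrees, from -1 to 1; "gripper": the gripper command: -1 is shut, 1 is fully open, values between are in proportion. In form: [{"x": .., "y": .., "z": .., "twist": .., "gripper": ..}, ...]. A call has 1 to 20 rows; each row is the pose to reach, as a shift and turn from the pose commanded when the call began, turning the shorter way round; what a row does not reach only later rows make up. A row lasts 1/10 s, in which the tool goes at most 50 mm and 8.59 degrees, less where a joint would pass 70% of its speed; a pose out of reach is approached as far as the arm can. A call with a number of a shift or a turn outside -1 to 1 is refused whole. A call with a gripper value outside its range is refused whole. The fingers move at their own pace and stop on an object; "grip_force" is the grip in N (left out, the last holds). Time passes only in rows, so rows that repeat a pose let the fingers close. It gives the time, the measured TCP pose, the force and the opening at its end, in the units of the state.
- bot.read_state(): the state, without advancing time (a new reading comes with each control period).
- bot.get_image(name): name is "side" or "top"; returns the picture (480x640x3 uint8, red, green, blue); there is no depth.
- bot.calibration(name): a dict with "fovy" (degrees; the focal length in pixels is half the picture's height over the tangent of half this angle, whatever the lens; pixels are square), "cx", "cy" (the principal point, pixels), "k1" (the pictures are not rectified: a ray, as slopes to the right and down, at radius r is drawn at 1 + k1 r^2 times it, then the intrinsics apply), "origin" and "rotation" of the camera in the world. Camera axes: x right, y up, looking along -z (the intrinsics and any distortion apply to the point x, -y, -z); pixel columns grow to the right and rows downward; lengths in m; the calibration is good to about 2 mm. A picture is of the moment at which its call begins. calibration takes no time and is no camera call.
- bot.close_job(): hands the job in, once; it reports no verdict.
The state is a dict: "time_s": time; "q": joint angles; "dq": joint speeds; "joint_efforts": joint torques, N m; "tcp_pos": TCP position; "orientation": TCP orientation; "force": force on the tool from outside, world axes, zero at the start; "torque": the same for the moment, N m; "opening": opening from 0.0 (shut) to 1.0 (fully open).
Only numpy, scipy, OpenCV 4.12 (cv2) and the standard library are available. Lean on these libraries where they do the work, as an engineer would, in place of code of your own. Each camera call takes 0.05 s, during which the arm holds its last target.

## Task

Take the yellow stylus from its holder and run its tip slowly (about 3 cm a second) along the seam groove on the far long side of the tray stack, from the red mark (at the orange tab's end) to the green mark, then stand the stylus back in its holder. Then grip the orange tab and peel the clinging blue top tray off the stack by raising that corner first, while the opposite corner still rests in the stack. Finish holding the tray by its tab, roughly level and still, with its middle over the round viewing disc and 10 to 20 cm above the table (do not put it down), leaving the other things on the table where they are.

Things in the scene. Friction and masses are not known exactly. Their poses are not given: they have to be found in the camera images.
- nest: fixed stack of white nested trays, 164 x 204 mm (x, y), 46 high; origin at the centre of its underside on the table, z up, x roughly away from the robot. An open seam groove, 10 mm wide and 10 deep, runs round the blue top tray, between its rim and the stack's lip (tops level). Four sprung rubber pads grip the tray's tub (about 6 N each, over the first 14 mm of lift): it clings
- seam_red (a point): start of the seam: the point on the floor of the far (+x) groove, on its centre line, beside the red mark on the lip; at (+65, +55, +36) mm in the stack's frame; axes as the stack's, z up. The lip's top is 10 mm higher
- seam_green (a point): end of the seam: the point on the same groove's floor beside the green mark, 110 mm from the red one, at (+65, -55, +36) mm in the stack's frame
- stylus_grip (a point): centre of the loose stylus's (60 g) yellow handle, a 14 x 14 mm square bar 64 long, its sides along this point's x and y; z points up, away from the tip. It stands upright in its holder. Below the handle: a black collar 26 mm across, 6 thick, then a shaft 8 mm across and 55 long, tapering over the last 16 mm to a 3 mm tip. The tip is 93 mm below this point
- stylus_tip (a point): the point of the stylus's tip; z points up along the stylus to the handle
- holder_hole0 (a point): centre of the mouth of the hole (18 mm across, 60 deep) in the top of the fixed grey holder block, 56 x 56 mm, 64 high; level with the block's top. The stylus's collar rests on that top, so that its tip is then 55 mm below this point. The holder stands to the right or to the left of the stack
- tab (a point): centre of the blue tray's orange pull tab, an upright fin 34 mm long (along this point's x, which points outwards along the tray's diagonal), 10 thick (along y: grip it across y) and 34 high; its top is 15 mm above this point, the tray's rim top 19 mm below it. Nothing near it stands higher than the rim
- tray_centre (a point): middle of the loose blue top tray (about 150 g), 120 x 160 mm (x, y) over its 10 mm thick rim; the open tub below is 100 x 140 and 14 deep. The point is level with the rim's underside, 14 mm above the tub's underside; z up, axes as the stack's while nested. The tab's centre is at (+44, +58.7, +29) mm from here, its x turned 0.927 rad about z
- tray_far (a point): the tray's outer corner opposite the tab, at the rim's underside: (-60, -80, 0) mm from the tray's middle; while nested it rests on the groove's floor, 36 mm above the table
- disc: fixed round viewing disc, black with a small yellow centre, 120 mm across, 6 high, flat on the table on the other side of the stack from the holder; origin at the centre of its underside
- tape: brown cardboard tape ring, 56 mm across, 22 high, a loose bystander; origin at the centre of its underside
- jar: clear jar with a red cap, 48 mm across, 50 high, a loose bystander; origin at the centre of its underside
- amber: amber glass bottle, 72 mm across, 170 high, a loose bystander; origin at the centre of its underside
- wash: white bottle with a blue cap, 68 mm across, 160 high, a loose bystander; origin at the centre of its underside
- reagent: white bottle with a black cap, 60 mm across, 120 high, a loose bystander; origin at the centre of its underside
- beaker: glass beaker, 70 mm across, 90 high, a loose bystander; origin at the centre of its underside
- carton: yellow carton, 200 x 100 x 70 mm high, a loose bystander; origin at the centre of its underside
Not all that is in view belongs to the job. There is more than one size of the part that bears stylus_grip; the job needs the smaller. There is more than one size of the part that bears tab; the job needs the smaller.

How it is judged:
By the outcome, as a careful person would: the job done as asked, in the order asked, and still so for the second after the job is handed in, while the arm keeps its last pose, push and grip.
It also fails if it takes over 72 s, if anything falls off the work surface, if the arm or the gripper's body presses on something with over 40 N, if the wrist force passes 120 N, or if a joint passes its speed limit or range.

## Working session

There is one attempt and no reset: what is moved stays moved. The work goes in short steps, Python scripts to look and compute and a tool call to move; the robot and the scene stay as the last step left them, time stands still between calls to the robot, and variables do not carry over. Pictures are saved under pics/ and viewed, and the job is handed in when it is done.

Besides the shell and the picture viewer there is one more tool, called after "Request:" by a JSON object that holds its "op" and its "data". move_arm: Moves the arm, as the interface text tells. Its arguments: {"type":"object","properties":{"rows":{"type":"array"},"grip_force":{"type":"number"}},"required":["rows"]}

```bash
ls; mkdir -p pics; cat > h.py <<'E'
import numpy as np, cv2
from rig import bot
def cam(n):
    c=bot.calibration(n); f=240/np.tan(np.radians(c['fovy'])/2)
    return c,f
def ray(n,u,v):
    c,f=cam(n); d=np.array([(u-c['cx'])/f,(v-c['cy'])/f]); p=d.copy()
    for _ in range(30): p=d/(1+c['k1']*(p@p))
    R=np.array(c['rotation']).reshape(3,3)
    return np.array(c['origin']),R@np.array([p[0],-p[1],-1])
def onz(n,u,v,z):
    o,d=ray(n,u,v); return o+d*(z-o[2])/d[2]
def proj(n,P):
    c,f=cam(n); R=np.array(c['rotation']).reshape(3,3)
    q=R.T@(np.array(P)-np.array(c['origin'])); s=np.array([q[0],-q[1]])/-q[2]
    s=s*(1+c['k1']*(s@s)); return s*f+np.array([c['cx'],c['cy']])
def tri(u1,u2):
    (a,d),(b,e)=ray('top',*u1),ray('side',*u2)
    A=np.array([d,-e]).T; t=np.linalg.lstsq(A,b-a,rcond=None)[0]
    p,q=a+d*t[0],b+e*t[1]; return (p+q)/2,np.linalg.norm(p-q)
def snap(n,name):
    im=bot.get_image(n); cv2.imwrite(f'pics/{name}.png',im[:,:,::-1]); return im
E
python3 - <<'E'
from h import *
for n in('top','side'):
    print(bot.calibration(n)); snap(n,n+'0')
print(bot.read_state(),bot.pinch_z)
E
```

```text
pics
{'fovy': 47.196883187265136, 'cx': 313.78079815382523, 'cy': 235.84725210074103, 'k1': -0.16986377656807625, 'origin': array([0.40241106, 0.10336792, 1.38734873]), 'rotation': array([ 0.08280856, -0.06517499, -1.58208526])}
{'fovy': 49.51790130192458, 'cx': 319.78870468295844, 'cy': 235.2950612311105, 'k1': 0.029513337869317535, 'origin': array([-0.08472587,  0.79859836,  0.89147596]), 'rotation': array([ 0.37078967, -1.00068842, -2.21055457])}
{'time_s': 0.1, 'q': array([ 1.11551001,  0.59202125,  0.04830186,  1.60967591, -0.03333258,
        0.94271194, -0.03368896]), 'dq': array([-0.00092582, -0.00250634,  0.00020595, -0.00364348,  0.00045091,
        0.0005364 ,  0.00044456]), 'joint_efforts': array([ 4.31168766e-03, -5.49989605e+01,  1.55347757e+00, -1.98823357e+01,
        9.80319368e-03,  3.81712351e-03,  3.24380927e-06]), 'tcp_pos': array([ 0.25636826, -0.67737049,  0.23026638]), 'orientation': array([-3.08838187e+00, -5.64960792e-01,  6.98659312e-04]), 'force': array([-0.62625311, -0.09389775, -0.52406333]), 'torque': array([ 0.01834835,  0.01593647, -0.01039222]), 'opening': 0.9992796266090025} 0.0187
```

Rotation is a rotation vector; fix helper.

```bash
sed -i "s/np.array(c\['rotation'\]).reshape(3,3)/cv2.Rodrigues(np.array(c['rotation']))[0]/" h.py; python3 -c "
from h import *
print(proj('top',[.6,0,0]),proj('side',[.6,0,0]))"
```

```text
[359.7917864  209.23293585] [329.64862818 222.95736972]
```

View pics/top0.png

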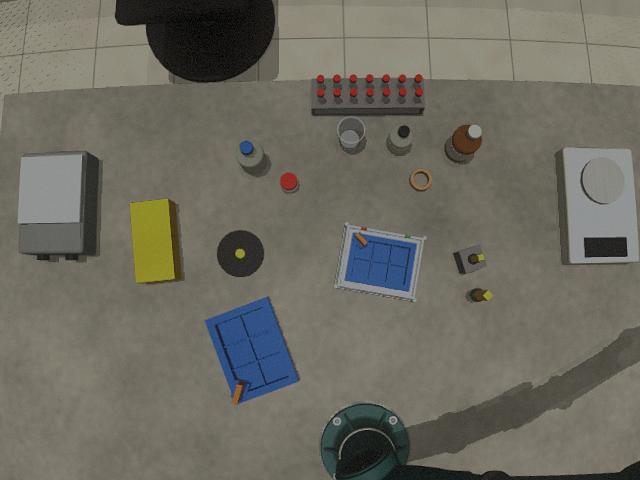

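View pics/side0.png

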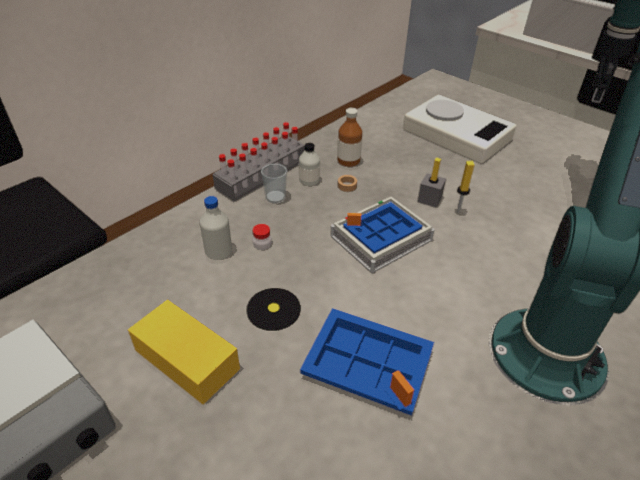

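The top view shows the nest at (380,262), with the red mark near (362,229) and the green mark near (407,237). The disc is at (240,254), and the holder with the small stylus is at (470,259). Two decoys are visible: a larger stylus at (482,295) and a larger tray at (252,350). Next I'll zoom in and measure.

```bash
python3 - <<'E'
import cv2,numpy as np
t=cv2.imread('pics/top0.png');s=cv2.imread('pics/side0.png')
cv2.imwrite('pics/zt.png',cv2.resize(t[215:310,325:500],None,fx=4.5,fy=4.5,interpolation=cv2.INTER_CUBIC))
cv2.imwrite('pics/zs.png',cv2.resize(s[145:275,320:480],None,fx=4.5,fy=4.5,interpolation=cv2.INTER_CUBIC))
E
```

```text
(no output)
```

View pics/zt.png

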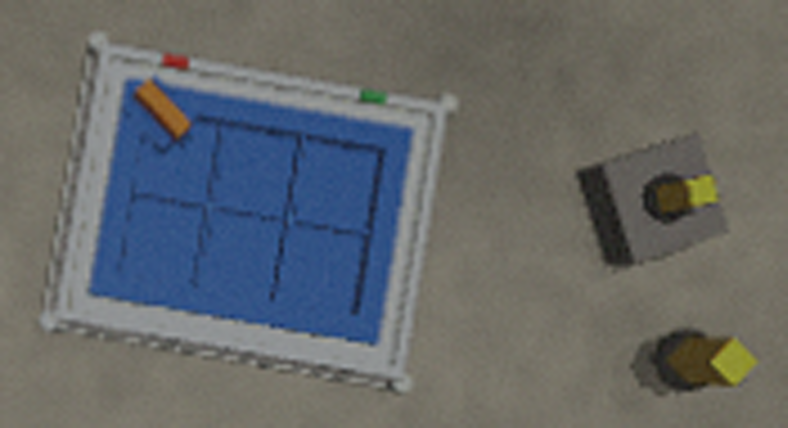

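View pics/zs.png

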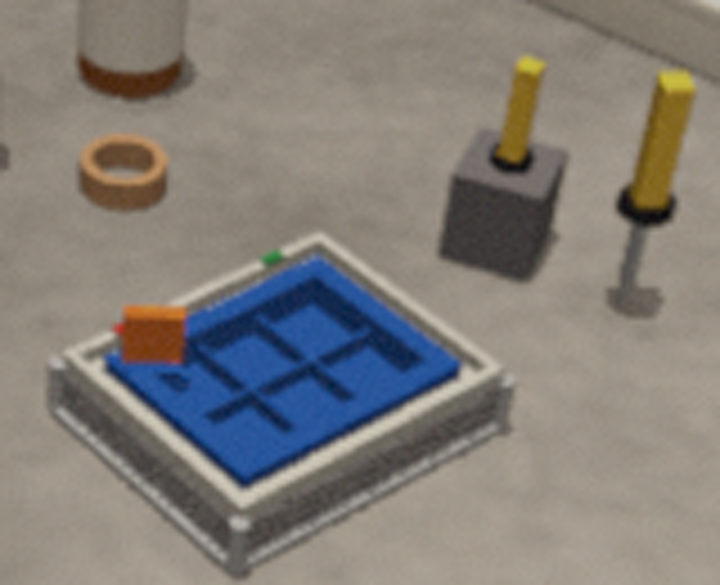

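```bash
cat > m.py <<'E'
from h import *
def mask(im,lo,hi):
    return cv2.inRange(cv2.cvtColor(im,cv2.COLOR_BGR2HSV),lo,hi)
I={'top':cv2.imread('pics/top0.png'),'side':cv2.imread('pics/side0.png')}
roi={'top':(215,310,325,440),'side':(190,270,325,440)}
for n in I:
    r=roi[n]; M=mask(I[n],(100,120,40),(125,255,255)); Z=np.zeros_like(M); Z[r[0]:r[1],r[2]:r[3]]=M[r[0]:r[1],r[2]:r[3]]
    c=max(cv2.findContours(cv2.morphologyEx(Z,cv2.MORPH_CLOSE,np.ones((5,5))),0,cv2.CHAIN_APPROX_NONE)[0],key=cv2.contourArea)
    h=cv2.convexHull(c)[:,0]
    P=np.array([onz(n,u,v,.046)[:2] for u,v in h])*1000
    R=cv2.minAreaRect(P.astype(np.float32)); print(n,'blue',R)
    for nm,lo,hi in(('red',(0,140,60),(5,255,255)),('green',(50,100,40),(80,255,255)),('orange',(6,170,100),(16,255,255))):
        M=mask(I[n],lo,hi); Z=np.zeros_like(M); Z[r[0]:r[1],r[2]:r[3]]=M[r[0]:r[1],r[2]:r[3]]
        k,l,s,ce=cv2.connectedComponentsWithStats(Z)
        for i in range(1,k):
            if s[i,4]>4: print(n,nm,s[i],ce[i].round(1),(onz(n,*ce[i],.046)*1000).round(1))
    M=mask(I[n],(24,130,60),(34,255,255))
    k,l,s,ce=cv2.connectedComponentsWithStats(M)
    for i in range(1,k):
        if s[i,4]>10: print(n,'yellow',s[i],ce[i].round(1))
E
python3 m.py
```

```text
top blue ((464.2156677246094, -44.801170349121094), (157.32177734375, 119.48228454589844), 79.01668548583984)
top red [362 227   5   3  10] [363.9 228.3] [546.   -5.7  46. ]
top green [405 235   5   3  10] [407.2 236.1] [ 525.4 -112.1   46. ]
top orange [356 235  11   9  23] [361.4 239.5] [518.5   1.   46. ]
top yellow [ 130  199   45   84 3120] [151.6 240.5]
top yellow [235 248  10  11  80] [239.6 253.1]
top yellow [477 254   7   7  36] [480.4 256.9]
top yellow [483 291  10  10  57] [487.3 295.4]
side blue ((462.99847412109375, -43.188018798828125), (163.0233154296875, 123.2612533569336), 79.16398620605469)
side green [379 201   3   2   5] [380.2 201.6] [ 527.  -116.5   46. ]
side orange [347 213  14  12 142] [353.4 218.6] [532.7 -13.4  46. ]
side yellow [435 158   6   4  16] [437.4 159.4]
side yellow [466 161   8   4  27] [469.6 162.6]
side yellow [ 128  300  109   84 4314] [182.2 340.3]
side yellow [267 302  13  11 104] [273.1 307.1]
```

```bash
python3 - <<'E'
from h import *
for nm,a,b,z in(('small cap',(480.8,256.9),(437.4,159.4),.134),('big cap',(487.3,295.4),(469.6,162.6),.16)):
    print(nm,*tri(a,b),onz('top',*a,z),onz('side',*b,z))
# collar/hole top view center
print('collar',onz('top',325+668/4.5,215+197/4.5,.07),onz('side',320+512/4.5,145+157/4.5,.067))
for u,v in((578,172),(697,135),(727,230),(628,264)): print('blocktop',onz('top',325+u/4.5,215+v/4.5,.064))
for u,v in((484,132),(567,152),(543,207),(456,179)): print('blocktop side',onz('side',320+u/4.5,145+v/4.5,.064))
print('disc',onz('top',239.6,253.1,.006),onz('side',273.1,307.1,.006))
for nm,u,v,z in(('tape',421,180,.022),('reagent cap',404,131,.12),('beaker',351,130,.09),('amber cap',474,132,.17),('wash cap',246,147,.16),('jar',289,181,.05)): print(nm,onz('top',u,v,z))
t=cv2.imread('pics/top0.png')
cv2.imwrite('pics/zt2.png',cv2.resize(t[240:305,445:505],None,fx=9,fy=9,interpolation=cv2.INTER_NEAREST))
s=cv2.imread('pics/side0.png')
cv2.imwrite('pics/zs2.png',cv2.resize(s[150:220,410:490],None,fx=8,fy=8,interpolation=cv2.INTER_NEAREST))
E
```

```text
small cap [ 0.46662558 -0.26922072  0.1336591 ] 0.00032874668361344085 [ 0.46674676 -0.2690292   0.134     ] [ 0.46625114 -0.26885062  0.134     ]
big cap [ 0.37853793 -0.27243189  0.16305474] 0.0008085735012816626 [ 0.37812895 -0.27358662  0.16      ] [ 0.38078651 -0.27662767  0.16      ]
collar [ 0.4657775  -0.26949912  0.07      ] [ 0.4660774 -0.2712508  0.067    ]
blocktop [ 0.48042205 -0.22180415  0.064     ]
blocktop [ 0.49951274 -0.28863515  0.064     ]
blocktop [ 0.44757989 -0.30351147  0.064     ]
blocktop [ 0.43022597 -0.24780608  0.064     ]
blocktop side [ 0.49525109 -0.28532767  0.064     ]
blocktop side [ 0.44690299 -0.30291168  0.064     ]
blocktop side [ 0.42652032 -0.24524828  0.064     ]
blocktop side [ 0.47958459 -0.23264351  0.064     ]
disc [0.49143303 0.30631969 0.006     ] [0.49274301 0.30573454 0.006     ]
tape [ 0.66998544 -0.15572073  0.022     ]
reagent cap [ 0.77003461 -0.10102646  0.12      ]
beaker [0.78222001 0.02356308 0.09      ]
amber cap [ 0.75324764 -0.25642097  0.17      ]
wash cap [0.72546846 0.2697883  0.16      ]
jar [0.66580338 0.17729695 0.05      ]
```

View pics/zt2.png

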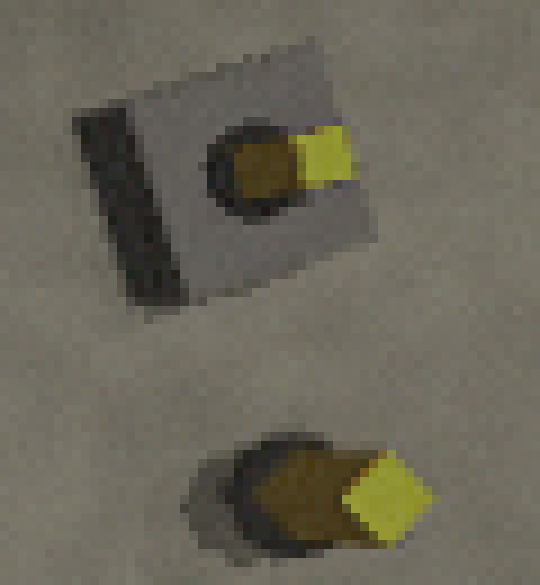

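View pics/zs2.png

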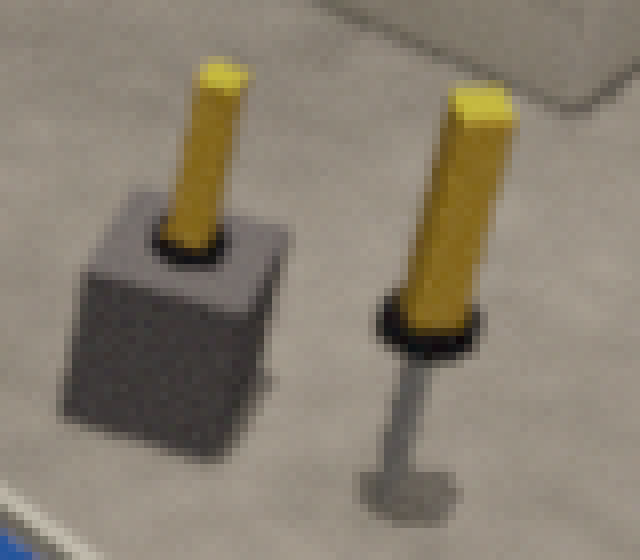

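The handle is at (0.4665, -0.269), found with under 1 mm disagreement between views. The nest centre is about (0.4635, -0.044) with yaw -11°, and the disc is at (0.492, 0.306). I'll move above the stylus first.

Request:
{"op": "move_arm", "data": {"rows": [{"x":0.419,"y":0.817,"z":0,"twist":-0.032,"gripper":0.2},{"x":0.419,"y":0.817,"z":0,"twist":-0.032,"gripper":0.2},{"x":0.419,"y":0.817,"z":0,"twist":-0.032,"gripper":0.2},{"x":0.419,"y":0.817,"z":0,"twist":-0.032,"gripper":0.2},{"x":0.419,"y":0.817,"z":0,"twist":-0.032,"gripper":0.2},{"x":0.419,"y":0.817,"z":0,"twist":-0.032,"gripper":0.2},{"x":0.419,"y":0.817,"z":0,"twist":-0.032,"gripper":0.2},{"x":0.419,"y":0.817,"z":0,"twist":-0.032,"gripper":0.2},{"x":0.419,"y":0.817,"z":0,"twist":-0.032,"gripper":0.2},{"x":0.419,"y":0.817,"z":0,"twist":-0.032,"gripper":0.2},{"x":0.419,"y":0.817,"z":0,"twist":-0.032,"gripper":0.2},{"x":0.419,"y":0.817,"z":0,"twist":-0.032,"gripper":0.2},{"x":0.419,"y":0.817,"z":0,"twist":-0.032,"gripper":0.2},{"x":0.419,"y":0.817,"z":0,"twist":-0.032,"gripper":0.2}]}}

```text
time_s: 1.5
tcp_pos: [0.465, -0.2716, 0.2312]
orientation: [3.115, 0.403, -0.001]
force: [-0.3, -0.7, 0.3]
opening: 0.599
```

```bash
python3 - <<'E'
from h import *
print(bot.read_state()['tcp_pos'])
for n in('top','side'): snap(n,n+'1')
print(bot.read_state()['tcp_pos'],proj('top',[.465,-.2716,.231]))
t=cv2.imread('pics/side1.png')
cv2.imwrite('pics/zs3.png',cv2.resize(t[80:220,380:500],None,fx=4,fy=4))
E
```

```text
[ 0.46499231 -0.27159174  0.23122225]
[ 0.4653542  -0.27099222  0.23126004] [494.95028496 255.14241021]
```

View pics/zs3.png

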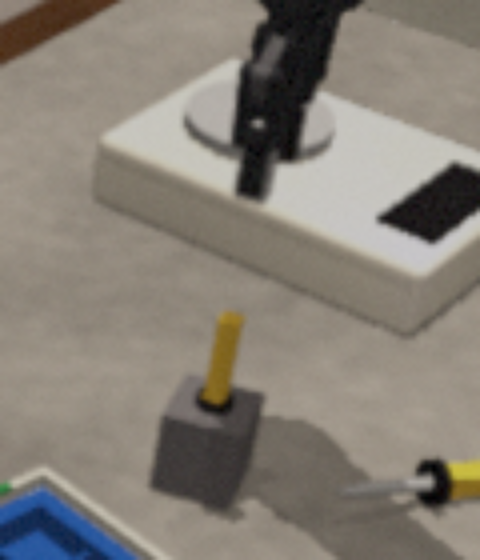

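View pics/side1.png

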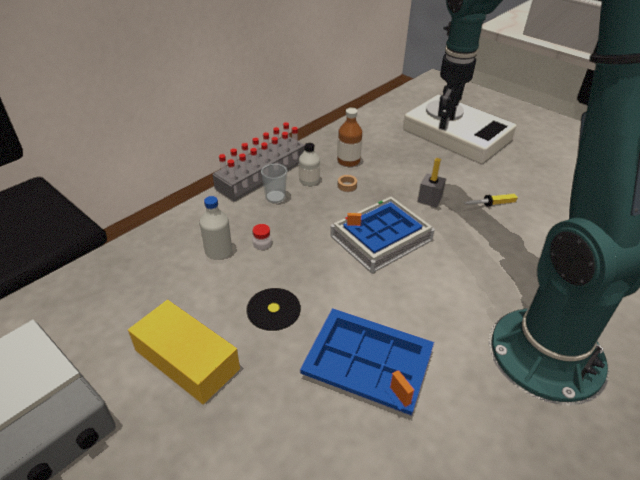

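View pics/top1.png

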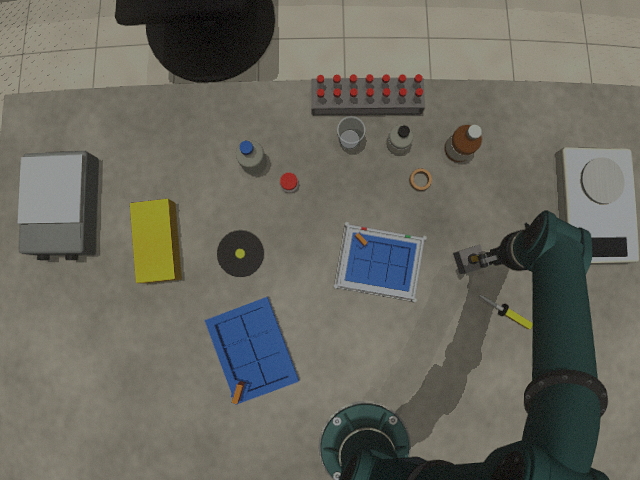

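The large decoy stylus was balanced on its tip and has toppled. It now lies at about (505,310), clear of my path. Everything else in view is unchanged. Descending.

Request:
{"op": "move_arm", "data": {"rows": [{"x":0,"y":0.001,"z":-0.06,"twist":0,"gripper":0.2},{"x":0,"y":0.001,"z":-0.12,"twist":0,"gripper":0.2},{"x":0,"y":0.001,"z":-0.18,"twist":0,"gripper":0.2},{"x":0,"y":0.001,"z":-0.24,"twist":0,"gripper":0.2},{"x":0,"y":0.001,"z":-0.28,"twist":0,"gripper":0.2},{"x":0,"y":0.001,"z":-0.29,"twist":0,"gripper":0.2},{"x":0,"y":0.001,"z":-0.29,"twist":0,"gripper":0.2},{"x":0,"y":0.001,"z":-0.29,"twist":0,"gripper":0.2}]}}

```text
time_s: 2.4
tcp_pos: [0.4667, -0.2697, 0.0872]
orientation: [3.114, 0.408, 0.002]
force: [0.4, -0.2, 0.1]
opening: 0.607
```

```bash
python3 - <<'E'
from h import *
for n in('top','side'): snap(n,n+'2')
print(bot.read_state()['tcp_pos'])
t=cv2.imread('pics/side2.png')[120:220,390:490];s=cv2.imread('pics/top2.png')[210:310,440:540]
cv2.imwrite('pics/z4.png',cv2.resize(np.hstack([t,s]),None,fx=4,fy=4))
E
```

```text
[ 0.46695176 -0.2696505   0.08753788]
```

View pics/z4.png

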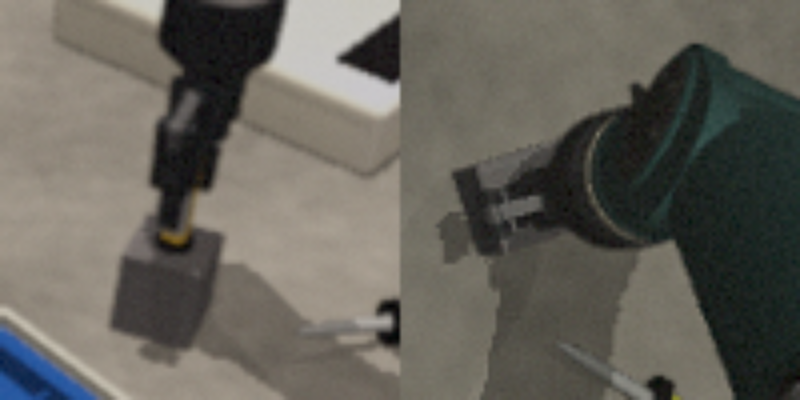

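The fingers straddle the handle. Closing.

Request:
{"op": "move_arm", "data": {"rows": [{"x":0,"y":0,"z":0,"twist":0,"gripper":-0.4},{"x":0,"y":0,"z":0,"twist":0,"gripper":-0.7},{"x":0,"y":0,"z":0,"twist":0,"gripper":-1},{"x":0,"y":0,"z":0,"twist":0,"gripper":-1},{"x":0,"y":0,"z":0,"twist":0,"gripper":-1},{"x":0,"y":0,"z":0,"twist":0,"gripper":-1},{"x":0,"y":0,"z":0,"twist":0,"gripper":-1},{"x":0,"y":0,"z":0,"twist":0,"gripper":-1}], "grip_force": 60}}

```text
time_s: 3.3
tcp_pos: [0.4663, -0.2691, 0.0868]
orientation: [3.115, 0.409, 0.001]
force: [-1.5, 1.6, 6.2]
opening: 0.154
```

Request:
{"op": "move_arm", "data": {"rows": [{"x":0,"y":0,"z":0.03,"twist":0,"gripper":-1},{"x":0,"y":0,"z":0.08,"twist":0,"gripper":-1},{"x":0,"y":0,"z":0.13,"twist":0,"gripper":-1},{"x":0,"y":0,"z":0.17,"twist":0,"gripper":-1},{"x":0,"y":0,"z":0.18,"twist":0,"gripper":-1},{"x":0.02,"y":0.06,"z":0.18,"twist":0,"gripper":-1},{"x":0.04,"y":0.14,"z":0.18,"twist":0,"gripper":-1},{"x":0.06,"y":0.22,"z":0.18,"twist":0,"gripper":-1},{"x":0.08,"y":0.3,"z":0.18,"twist":0,"gripper":-1},{"x":0.1,"y":0.38,"z":0.18,"twist":0,"gripper":-1},{"x":0.12,"y":0.45,"z":0.18,"twist":0,"gripper":-1},{"x":0.135,"y":0.505,"z":0.18,"twist":0,"gripper":-1},{"x":0.143,"y":0.534,"z":0.18,"twist":0,"gripper":-1},{"x":0.143,"y":0.534,"z":0.18,"twist":0,"gripper":-1},{"x":0.143,"y":0.534,"z":0.18,"twist":0,"gripper":-1},{"x":0.143,"y":0.534,"z":0.18,"twist":0,"gripper":-1},{"x":0.143,"y":0.534,"z":0.18,"twist":0,"gripper":-1}]}}

```text
time_s: 5.0
tcp_pos: [0.5371, -0.0042, 0.1762]
orientation: [3.115, 0.404, -0.001]
force: [-0.1, 0.8, -0.8]
opening: 0.151
```

```bash
python3 - <<'E'
from h import *
for n in('top','side'): snap(n,n+'3')
p=bot.read_state()['tcp_pos'];print(p)
tip=p-[0,0,.078]; print(proj('side',tip),proj('top',tip))
t=cv2.imread('pics/side3.png')[150:250,320:440];s=cv2.imread('pics/top3.png')[180:280,320:440]
cv2.imwrite('pics/z5.png',cv2.resize(np.hstack([t,s]),None,fx=3.3333,fy=4,interpolation=cv2.INTER_CUBIC))
cv2.imwrite('pics/z5s.png',cv2.resize(t,None,fx=6,fy=6,interpolation=cv2.INTER_CUBIC))
E
```

```text
[ 0.53737623 -0.00352283  0.17634194]
[350.64866244 203.30954949] [364.80692115 229.57896617]
```

View pics/z5s.png

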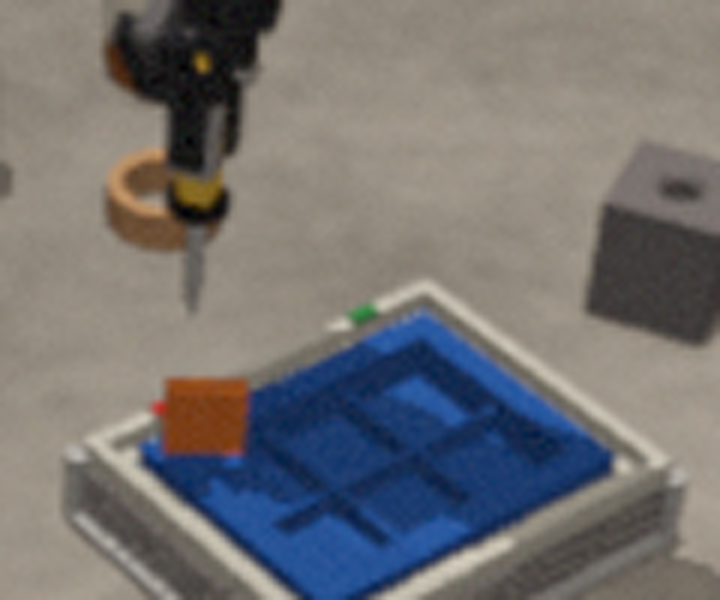

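View pics/z5.png

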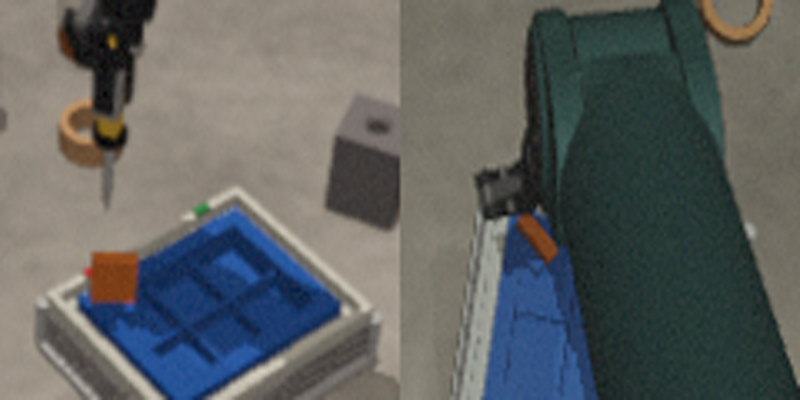

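Request:
{"op": "move_arm", "data": {"rows": [{"x":-0.01,"y":-0.05,"z":0,"twist":0,"gripper":-1},{"x":-0.021,"y":-0.108,"z":-0.03,"twist":0,"gripper":-1},{"x":-0.021,"y":-0.108,"z":-0.07,"twist":0,"gripper":-1},{"x":-0.021,"y":-0.108,"z":-0.092,"twist":0,"gripper":-1},{"x":-0.021,"y":-0.108,"z":-0.092,"twist":0,"gripper":-1},{"x":-0.021,"y":-0.108,"z":-0.092,"twist":0,"gripper":-1},{"x":-0.021,"y":-0.108,"z":-0.092,"twist":0,"gripper":-1},{"x":-0.021,"y":-0.108,"z":-0.092,"twist":0,"gripper":-1}]}}

```text
time_s: 5.9
tcp_pos: [0.5278, -0.0555, 0.131]
orientation: [3.115, 0.411, 0.003]
force: [-0.4, -0.4, -0.1]
opening: 0.15
```

```bash
python3 - <<'E'
from h import *
for n in('side',): snap(n,n+'4')
p=bot.read_state()['tcp_pos'];print(p)
tip=p-[0,0,.078]; print(proj('side',tip),proj('side',tip+[0,0,.055]))
t=cv2.imread('pics/side4.png')[160:230,345:425]
cv2.imwrite('pics/z6.png',cv2.resize(t,None,fx=8,fy=8,interpolation=cv2.INTER_CUBIC))
E
```

```text
[ 0.52771558 -0.05563593  0.13098371]
[365.64276625 209.81758938] [367.31911177 192.66474846]
```

View pics/z6.png

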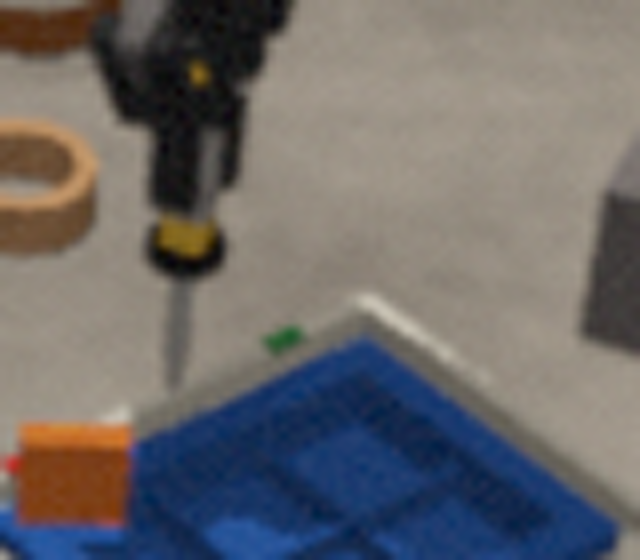

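```bash
python3 - <<'E'
from h import *
a=np.radians(-10.95);R=np.array([[np.cos(a),-np.sin(a)],[np.sin(a),np.cos(a)]])
c=np.array([.4643,-.0448])
for z in(.050,.053,.056,.059):
    p=onz('side',366.75,208.5,z)[:2]; print(z,p,(R.T@(p-c)*1000).round(1))
print((R.T@(np.array([.5277,-.0556])-c)*1000))
for q in((65,55),(65,0),(65,-55)): print(c+R@np.array(q)/1000)
E
```

```text
0.05 [ 0.53126629 -0.06489615] [69.6 -7. ]
0.053 [ 0.52907018 -0.06181765] [66.8 -4.4]
0.056 [ 0.52687406 -0.05873915] [64.1 -1.8]
0.059 [ 0.52467795 -0.05566065] [61.3  0.8]
[64.29718136  1.43960741]
[ 0.53856394 -0.00314827]
[ 0.52811657 -0.0571469 ]
[ 0.51766919 -0.11114553]
```

Request:
{"op": "move_arm", "data": {"rows": [{"x":0,"y":0,"z":-0.006,"twist":0,"gripper":-1},{"x":0,"y":0,"z":-0.012,"twist":0,"gripper":-1},{"x":0,"y":0,"z":-0.018,"twist":0,"gripper":-1},{"x":0,"y":0,"z":-0.022,"twist":0,"gripper":-1},{"x":0,"y":0,"z":-0.026,"twist":0,"gripper":-1},{"x":0,"y":0,"z":-0.026,"twist":0,"gripper":-1}]}}

```text
time_s: 6.55
tcp_pos: [0.5269, -0.0561, 0.1169]
orientation: [-3.115, -0.409, 0.001]
force: [0.5, -0.0, -0.7]
opening: 0.153
```

```bash
python3 - <<'E'
from h import *
for n in('side',): snap(n,n+'5')
p=bot.read_state();print(p['tcp_pos'],p['force'])
t=cv2.imread('pics/side5.png')[160:230,345:425]
cv2.imwrite('pics/z7.png',cv2.resize(t,None,fx=8,fy=8,interpolation=cv2.INTER_CUBIC))
E
```

```text
[ 0.52697926 -0.0560871   0.11707308] [-0.84824061  0.52327642 -0.65171528]
```

View pics/z7.png

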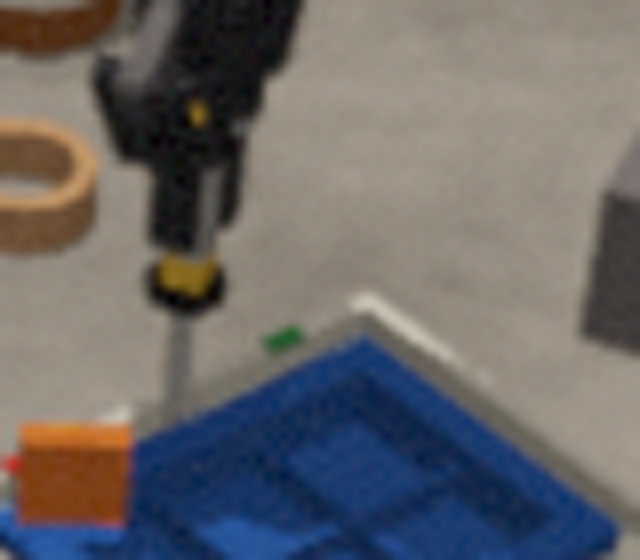

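Request:
{"op": "move_arm", "data": {"rows": [{"x":0,"y":0,"z":-0.003,"twist":0,"gripper":-1},{"x":0,"y":0,"z":-0.006,"twist":0,"gripper":-1},{"x":0,"y":0,"z":-0.006,"twist":0,"gripper":-1}]}}

```text
time_s: 6.9
tcp_pos: [0.527, -0.0561, 0.1141]
orientation: [-3.115, -0.409, 0.0]
force: [0.7, 0.3, -1.3]
opening: 0.153
```

Request:
{"op": "move_arm", "data": {"rows": [{"x":0,"y":0,"z":-0.002,"twist":0,"gripper":-1},{"x":0,"y":0,"z":-0.002,"twist":0,"gripper":-1}]}}

```text
time_s: 7.1
tcp_pos: [0.5273, -0.0561, 0.1135]
orientation: [3.115, 0.409, 0.0]
force: [0.2, -0.0, 1.8]
opening: 0.155
```

Request:
{"op": "move_arm", "data": {"rows": [{"x":0,"y":0,"z":-0.002,"twist":0,"gripper":-1},{"x":0,"y":0,"z":-0.002,"twist":0,"gripper":-1}]}}

```text
time_s: 7.3
tcp_pos: [0.5274, -0.0561, 0.113]
orientation: [3.115, 0.409, 0.001]
force: [-1.5, -0.3, 7.4]
opening: 0.154
```

The tip touches the groove floor at TCP z ≈ 0.1137, as expected. I'll lift out, go to the red mark, and lower back in.

Request:
{"op": "move_arm", "data": {"rows": [{"x":0,"y":0,"z":0.02,"twist":0,"gripper":-1},{"x":0,"y":0,"z":0.036,"twist":0,"gripper":-1},{"x":0,"y":0.01,"z":0.036,"twist":0,"gripper":-1},{"x":0.01,"y":0.05,"z":0.036,"twist":0,"gripper":-1},{"x":0.018,"y":0.09,"z":0.036,"twist":0,"gripper":-1},{"x":0.023,"y":0.112,"z":0.036,"twist":0,"gripper":-1},{"x":0.023,"y":0.112,"z":0.036,"twist":0,"gripper":-1},{"x":0.023,"y":0.112,"z":0.036,"twist":0,"gripper":-1},{"x":0.023,"y":0.112,"z":0.036,"twist":0,"gripper":-1},{"x":0.023,"y":0.112,"z":0.03,"twist":0,"gripper":-1},{"x":0.023,"y":0.112,"z":0.024,"twist":0,"gripper":-1},{"x":0.023,"y":0.112,"z":0.018,"twist":0,"gripper":-1},{"x":0.023,"y":0.112,"z":0.013,"twist":0,"gripper":-1},{"x":0.023,"y":0.112,"z":0.013,"twist":0,"gripper":-1}]}}

```text
time_s: 8.7
tcp_pos: [0.5382, -0.0002, 0.1183]
orientation: [-3.115, -0.409, 0.002]
force: [-0.9, -0.4, -0.2]
opening: 0.154
```

```bash
python3 - <<'E'
from h import *
for n in('side',): snap(n,n+'6')
p=bot.read_state();print(p['tcp_pos'],p['force'])
t=cv2.imread('pics/side6.png')[160:230,325:405]
cv2.imwrite('pics/z8.png',cv2.resize(t,None,fx=8,fy=8,interpolation=cv2.INTER_CUBIC))
print(proj('side',p['tcp_pos']-[0,0,.078]))
E
```

```text
[ 5.38432253e-01 -1.17630195e-04  1.18509490e-01] [0.06489888 0.36710539 0.11063445]
[348.16636826 221.68098983]
```

View pics/z8.png

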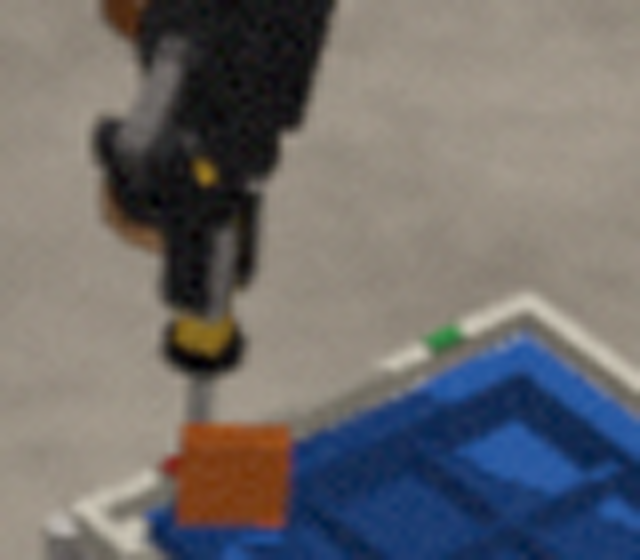

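```bash
python3 - <<'E'
from h import *
a=np.radians(-10.95);R=np.array([[np.cos(a),-np.sin(a)],[np.sin(a),np.cos(a)]])
c=np.array([.4643,-.0448])
W=lambda x,y,z:np.r_[c+R@np.array([x,y])/1000,z/1000]
print('green',proj('side',W(76,-55,46)),'redL',proj('side',W(76,60,46)),proj('side',W(76,55,46)))
for y in(52,55,58): print(y,proj('side',W(65,y,40)),proj('side',W(65,y,75)))
for q in ((82,-102),(82,102),(-82,102)): print('corner',q,proj('side',W(*q,46)))
im=cv2.imread('pics/side6.png')
for r in (208,209,210,211): print(r,im[r,343:358].mean(1).round().astype(int))
E
```

```text
green [379.00230994 201.90358789] redL [344.78387704 217.89440742] [346.32645391 217.17357484]
52 [349.8137897  220.82124514] [350.59493521 210.1034353 ]
55 [348.89153346 221.25755936] [349.6568862  210.53655521]
58 [347.96741195 221.69475596] [348.71690822 210.97056322]
corner (82, -102) [390.76621701 194.58920144]
corner (82, 102) [330.17621475 222.7776077 ]
corner (-82, 102) [372.66347213 260.17419082]
208 [142 143 142 145 142 118  92  98 114 140 147 148 149 149 150]
209 [144 142 146 144 145 118  98 100 117 140 149 148 150 149 150]
210 [146 150 144 146 148 116  97  98 123 143 148 152 149 150 150]
211 [149 143 145 148 145 113  93  96 124 144 150 152 152 151 146]
```

The shaft column is 349.5. The side camera reads about 1.3 px to the right, based on the green mark, so the tip sits within about 3 mm of the red mark and is in the groove. Lowering to the floor.

Request:
{"op": "move_arm", "data": {"rows": [{"x":-0.0006,"y":-0.003,"z":-0.005,"twist":0,"gripper":-1},{"x":-0.0006,"y":-0.003,"z":-0.009,"twist":0,"gripper":-1},{"x":-0.0006,"y":-0.003,"z":-0.0115,"twist":0,"gripper":-1},{"x":-0.0006,"y":-0.003,"z":-0.0115,"twist":0,"gripper":-1}]}}

```text
time_s: 9.15
tcp_pos: [0.5385, -0.0017, 0.1133]
orientation: [3.115, 0.409, 0.0]
force: [-1.4, -0.1, 3.4]
opening: 0.154
```

Request:
{"op": "move_arm", "data": {"rows": [{"x":-0.0011,"y":-0.0059,"z":0,"twist":0,"gripper":-1},{"x":-0.0023,"y":-0.0118,"z":0,"twist":0,"gripper":-1},{"x":-0.0034,"y":-0.0177,"z":0,"twist":0,"gripper":-1},{"x":-0.0046,"y":-0.0236,"z":0,"twist":0,"gripper":-1},{"x":-0.0057,"y":-0.0295,"z":0,"twist":0,"gripper":-1},{"x":-0.0068,"y":-0.0354,"z":0,"twist":0,"gripper":-1},{"x":-0.008,"y":-0.0413,"z":0,"twist":0,"gripper":-1},{"x":-0.0091,"y":-0.0472,"z":0,"twist":0,"gripper":-1},{"x":-0.0103,"y":-0.0531,"z":0,"twist":0,"gripper":-1},{"x":-0.0114,"y":-0.059,"z":0,"twist":0,"gripper":-1}]}}

```text
time_s: 10.15
tcp_pos: [0.5329, -0.0311, 0.1132]
orientation: [-3.115, -0.409, -0.001]
force: [0.5, 4.3, 5.1]
opening: 0.153
```

Request:
{"op": "move_arm", "data": {"rows": [{"x":-0.0011,"y":-0.0059,"z":0.0003,"twist":0,"gripper":-1},{"x":-0.0023,"y":-0.0118,"z":0.0003,"twist":0,"gripper":-1},{"x":-0.0034,"y":-0.0177,"z":0.0003,"twist":0,"gripper":-1},{"x":-0.0046,"y":-0.0236,"z":0.0003,"twist":0,"gripper":-1},{"x":-0.0057,"y":-0.0295,"z":0.0003,"twist":0,"gripper":-1},{"x":-0.0068,"y":-0.0354,"z":0.0003,"twist":0,"gripper":-1},{"x":-0.008,"y":-0.0413,"z":0.0003,"twist":0,"gripper":-1},{"x":-0.0091,"y":-0.0472,"z":0.0003,"twist":0,"gripper":-1},{"x":-0.0103,"y":-0.0531,"z":0.0003,"twist":0,"gripper":-1},{"x":-0.0114,"y":-0.059,"z":0.0003,"twist":0,"gripper":-1},{"x":-0.0125,"y":-0.0649,"z":0.0003,"twist":0,"gripper":-1},{"x":-0.0137,"y":-0.0708,"z":0.0003,"twist":0,"gripper":-1},{"x":-0.0148,"y":-0.0767,"z":0.0003,"twist":0,"gripper":-1},{"x":-0.016,"y":-0.0826,"z":0.0003,"twist":0,"gripper":-1}]}}

```text
time_s: 11.55
tcp_pos: [0.5244, -0.0724, 0.1132]
orientation: [-3.115, -0.409, 0.0]
force: [1.1, 3.7, 4.2]
opening: 0.156
```

Request:
{"op": "move_arm", "data": {"rows": [{"x":-0.0009,"y":-0.0059,"z":0.0002,"twist":0,"gripper":-1},{"x":-0.002,"y":-0.0118,"z":0.0002,"twist":0,"gripper":-1},{"x":-0.003,"y":-0.0177,"z":0.0002,"twist":0,"gripper":-1},{"x":-0.0041,"y":-0.0236,"z":0.0002,"twist":0,"gripper":-1},{"x":-0.0052,"y":-0.0295,"z":0.0002,"twist":0,"gripper":-1},{"x":-0.0063,"y":-0.0354,"z":0.0002,"twist":0,"gripper":-1},{"x":-0.0074,"y":-0.0413,"z":0.0002,"twist":0,"gripper":-1},{"x":-0.0085,"y":-0.0472,"z":0.0002,"twist":0,"gripper":-1},{"x":-0.0096,"y":-0.0531,"z":0.0002,"twist":0,"gripper":-1},{"x":-0.0107,"y":-0.059,"z":0.0002,"twist":0,"gripper":-1},{"x":-0.0119,"y":-0.0649,"z":0.0002,"twist":0,"gripper":-1},{"x":-0.013,"y":-0.0708,"z":0.0002,"twist":0,"gripper":-1},{"x":-0.0141,"y":-0.0767,"z":0.0002,"twist":0,"gripper":-1},{"x":-0.0152,"y":-0.0812,"z":0.0002,"twist":0,"gripper":-1},{"x":-0.0152,"y":-0.0812,"z":0.0002,"twist":0,"gripper":-1}]}}

```text
time_s: 13.05
tcp_pos: [0.5167, -0.1142, 0.1133]
orientation: [3.114, 0.408, -0.001]
force: [0.5, 0.5, 3.2]
opening: 0.156
```

```bash
python3 - <<'E'
from h import *
for n in('side',): snap(n,n+'7')
p=bot.read_state();print(p['tcp_pos'],p['force'])
t=cv2.imread('pics/side7.png')[150:220,335:415]
cv2.imwrite('pics/z9.png',cv2.resize(t,None,fx=8,fy=8,interpolation=cv2.INTER_CUBIC))
E
```

```text
[ 0.51676064 -0.11414201  0.11327765] [ 0.34439962 -0.19257487  3.69707078]
```

View pics/z9.png

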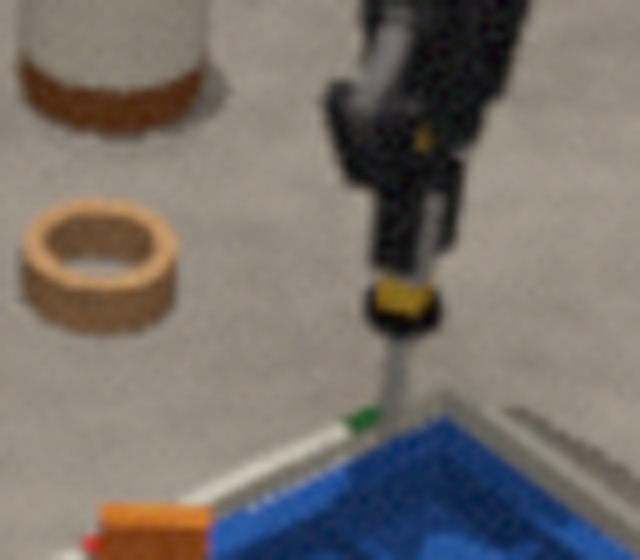

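Request:
{"op": "move_arm", "data": {"rows": [{"x":0,"y":0,"z":0.03,"twist":0,"gripper":-1},{"x":0,"y":0,"z":0.09,"twist":0,"gripper":-1},{"x":0,"y":0,"z":0.14,"twist":0,"gripper":-1},{"x":-0.02,"y":-0.06,"z":0.15,"twist":0,"gripper":-1},{"x":-0.045,"y":-0.14,"z":0.15,"twist":0,"gripper":-1},{"x":-0.07,"y":-0.22,"z":0.15,"twist":0,"gripper":-1},{"x":-0.092,"y":-0.285,"z":0.15,"twist":0,"gripper":-1},{"x":-0.1,"y":-0.31,"z":0.15,"twist":0,"gripper":-1},{"x":-0.1,"y":-0.31,"z":0.15,"twist":0,"gripper":-1},{"x":-0.1,"y":-0.31,"z":0.15,"twist":0,"gripper":-1},{"x":-0.1,"y":-0.31,"z":0.15,"twist":0,"gripper":-1},{"x":-0.1,"y":-0.31,"z":0.15,"twist":0,"gripper":-1}]}}

```text
time_s: 14.3
tcp_pos: [0.4678, -0.266, 0.1882]
orientation: [-3.113, -0.414, 0.0]
force: [0.5, 1.0, -0.4]
opening: 0.153
```

```bash
python3 - <<'E'
from h import *
for n in('side',): snap(n,n+'8')
p=bot.read_state();print(p['tcp_pos'],p['force'])
t=cv2.imread('pics/side8.png')[130:220,390:490]
cv2.imwrite('pics/z10.png',cv2.resize(t,None,fx=6,fy=6,interpolation=cv2.INTER_CUBIC))
E
```

```text
[ 0.46768864 -0.26627257  0.18822216] [-0.13331086  0.07884471 -0.45572698]
```

View pics/z10.png

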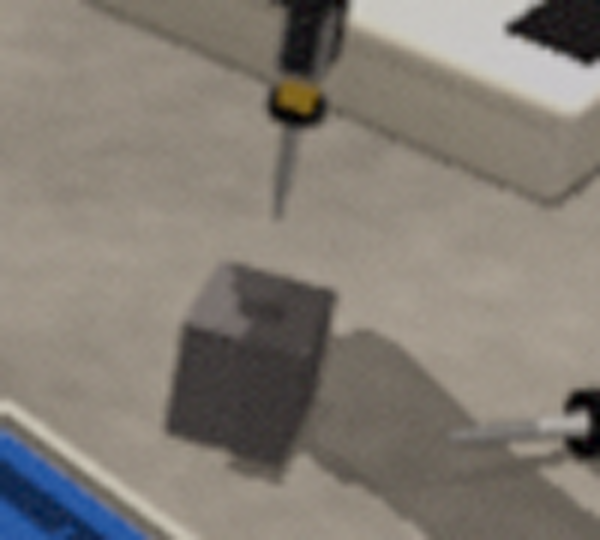

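Request:
{"op": "move_arm", "data": {"rows": [{"x":-0.002,"y":-0.0025,"z":0,"twist":0,"gripper":-1},{"x":-0.002,"y":-0.0025,"z":-0.02,"twist":0,"gripper":-1},{"x":-0.002,"y":-0.0025,"z":-0.05,"twist":0,"gripper":-1},{"x":-0.002,"y":-0.0025,"z":-0.08,"twist":0,"gripper":-1},{"x":-0.002,"y":-0.0025,"z":-0.11,"twist":0,"gripper":-1},{"x":-0.002,"y":-0.0025,"z":-0.14,"twist":0,"gripper":-1},{"x":-0.002,"y":-0.0025,"z":-0.17,"twist":0,"gripper":-1},{"x":-0.002,"y":-0.0025,"z":-0.19,"twist":0,"gripper":-1},{"x":-0.002,"y":-0.0025,"z":-0.2,"twist":0,"gripper":-1},{"x":-0.002,"y":-0.0025,"z":-0.2,"twist":0,"gripper":-1},{"x":-0.002,"y":-0.0025,"z":-0.2,"twist":0,"gripper":-1}]}}

```text
time_s: 15.45
tcp_pos: [0.4663, -0.2694, 0.0886]
orientation: [3.114, 0.409, 0.001]
force: [-0.1, 0.2, -1.2]
opening: 0.156
```

Request:
{"op": "move_arm", "data": {"rows": [{"x":0,"y":0,"z":-0.0025,"twist":0,"gripper":-1},{"x":0,"y":0,"z":-0.0025,"twist":0,"gripper":-1},{"x":0,"y":0,"z":-0.0025,"twist":0,"gripper":-0.5},{"x":0,"y":0,"z":-0.0025,"twist":0,"gripper":-0.3},{"x":0,"y":0,"z":-0.0025,"twist":0,"gripper":-0.1},{"x":0,"y":0,"z":-0.0025,"twist":0,"gripper":0.1},{"x":0,"y":0,"z":-0.0025,"twist":0,"gripper":0.2},{"x":0,"y":0,"z":-0.0025,"twist":0,"gripper":0.2},{"x":0,"y":0,"z":0.02,"twist":0,"gripper":0.2},{"x":0,"y":0,"z":0.06,"twist":0,"gripper":0.2},{"x":0,"y":0,"z":0.12,"twist":0,"gripper":0.2},{"x":0,"y":0,"z":0.2,"twist":0,"gripper":0.2},{"x":0,"y":0,"z":0.25,"twist":0,"gripper":0.2}]}}

```text
time_s: 16.75
tcp_pos: [0.4668, -0.2697, 0.2166]
orientation: [3.113, 0.409, 0.005]
force: [-0.1, 0.5, 0.3]
opening: 0.599
```

```bash
python3 - <<'E'
from h import *
for n in('side','top'): snap(n,n+'9')
p=bot.read_state();print(p['tcp_pos'],p['force'],p['orientation'],p['q'])
t=cv2.imread('pics/side9.png')[120:270,320:500]
cv2.imwrite('pics/z11.png',cv2.resize(t,None,fx=4,fy=4,interpolation=cv2.INTER_CUBIC))
E
```

```text
[ 0.46852675 -0.27059482  0.21791607] [-0.80391144  0.52144904 -0.18020817] [3.1099236  0.40817432 0.0118498 ] [ 0.43266536  0.37557784  0.00944584  2.04264356 -0.00514617  0.71434699
 -0.8644803 ]
```

View pics/z11.png

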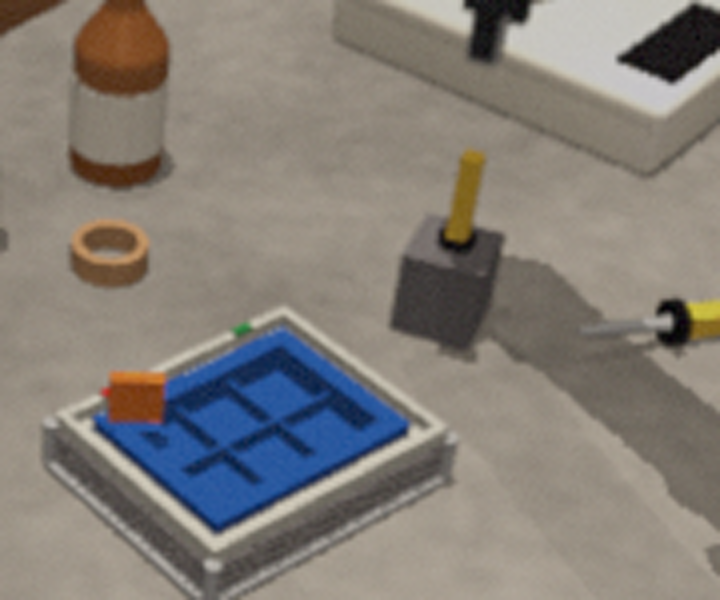

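Stylus is upright in its holder again. Next: go over the tab.

Request:
{"op": "move_arm", "data": {"rows": [{"x":0.02,"y":0.09,"z":0,"twist":0.03,"gripper":0.2},{"x":0.04,"y":0.18,"z":0,"twist":0.06,"gripper":0.2},{"x":0.06,"y":0.27,"z":0,"twist":0.09,"gripper":0.2},{"x":0.08,"y":0.36,"z":0,"twist":0.12,"gripper":0.2},{"x":0.095,"y":0.45,"z":0,"twist":0.151,"gripper":0.2},{"x":0.105,"y":0.52,"z":-0.04,"twist":0.151,"gripper":0.2},{"x":0.105,"y":0.548,"z":-0.1,"twist":0.151,"gripper":0.2},{"x":0.105,"y":0.548,"z":-0.14,"twist":0.151,"gripper":0.2},{"x":0.105,"y":0.548,"z":-0.16,"twist":0.151,"gripper":0.2},{"x":0.105,"y":0.548,"z":-0.16,"twist":0.151,"gripper":0.2},{"x":0.105,"y":0.548,"z":-0.16,"twist":0.151,"gripper":0.2},{"x":0.105,"y":0.548,"z":-0.16,"twist":0.151,"gripper":0.2}]}}

```text
time_s: 18.05
tcp_pos: [0.5193, 0.0041, 0.1343]
orientation: [2.931, 1.127, 0.003]
force: [0.8, 0.4, 0.6]
opening: 0.599
```

```bash
python3 - <<'E'
from h import *
for n in('side','top'): snap(n,n+'10')
p=bot.read_state();print(p['tcp_pos'],p['force'],p['orientation'],p['q'])
t=cv2.imread('pics/side10.png')[160:260,320:440];s=cv2.imread('pics/top10.png')[190:290,320:440]
cv2.imwrite('pics/z12.png',cv2.resize(np.vstack([t,s]),None,fx=3,fy=3,interpolation=cv2.INTER_CUBIC))
# tab estimate from first pictures
s0=cv2.imread('pics/side0.png');M=cv2.inRange(cv2.cvtColor(s0,cv2.COLOR_BGR2HSV),(4,150,80),(18,255,255));M[:205]=0;M[235:]=0;M[:,:340]=0;M[:,375:]=0
x,y,w,h=cv2.boundingRect(M);print(x,y,w,h,onz('side',x+w/2-.5-1.3,y+h/2-.5,.063))
t0=cv2.imread('pics/top0.png');M=cv2.inRange(cv2.cvtColor(t0,cv2.COLOR_BGR2HSV),(4,130,60),(18,255,255));M[:230]=0;M[250:]=0;M[:,:350]=0;M[:,375:]=0
ys,xs=np.nonzero(M);print(len(xs),onz('top',xs.mean(),ys.mean(),.075))
E
```

```text
[0.51924153 0.00434243 0.13429626] [0.02070754 0.38869459 0.46479922] [2.93126225 1.12807163 0.00296348] [ 0.00772324  0.4829426  -0.13707808  2.14266373  0.12827447  0.52138725
 -1.06114911]
347 213 14 12 [0.52272065 0.00466748 0.063     ]
61 [0.51729835 0.00424017 0.075     ]
```

View pics/z12.png

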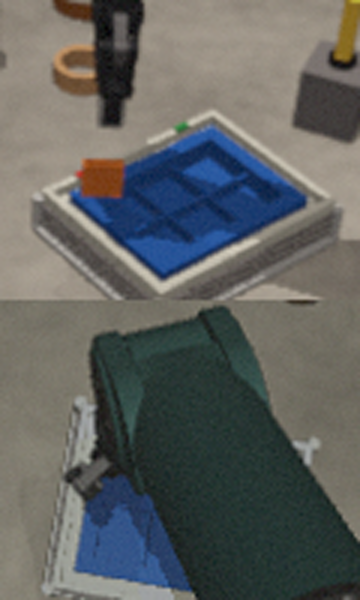

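Request:
{"op": "move_arm", "data": {"rows": [{"x":0,"y":0,"z":-0.05,"twist":0,"gripper":0.2},{"x":0,"y":0,"z":-0.1,"twist":0,"gripper":0.2},{"x":0,"y":0,"z":-0.14,"twist":0,"gripper":0.2},{"x":0,"y":0,"z":-0.16,"twist":0,"gripper":0.2},{"x":0,"y":0,"z":-0.168,"twist":0,"gripper":0.2},{"x":0,"y":0,"z":-0.168,"twist":0,"gripper":0.2},{"x":0,"y":0,"z":-0.168,"twist":0,"gripper":-0.3},{"x":0,"y":0,"z":-0.168,"twist":0,"gripper":-0.7},{"x":0,"y":0,"z":-0.168,"twist":0,"gripper":-1},{"x":0,"y":0,"z":-0.168,"twist":0,"gripper":-1},{"x":0,"y":0,"z":-0.168,"twist":0,"gripper":-1},{"x":0,"y":0,"z":-0.168,"twist":0,"gripper":-1},{"x":0,"y":0,"z":-0.168,"twist":0,"gripper":-1}], "grip_force": 40}}

```text
time_s: 19.45
tcp_pos: [0.5178, 0.0062, 0.0502]
orientation: [-2.93, -1.13, 0.0]
force: [-2.2, 3.2, 6.5]
opening: 0.104
```

```bash
python3 - <<'E'
from h import *
for n in('side',): snap(n,n+'11')
p=bot.read_state();print(p['tcp_pos'],p['force'],p['torque'])
t=cv2.imread('pics/side11.png')[160:260,320:440]
cv2.imwrite('pics/z13.png',cv2.resize(t,None,fx=5,fy=5,interpolation=cv2.INTER_CUBIC))
E
```

```text
[0.51779259 0.00622188 0.05016419] [-3.18617951  2.12889822  5.24031601] [ 0.63561673  0.49252659 -0.05836786]
```

View pics/z13.png

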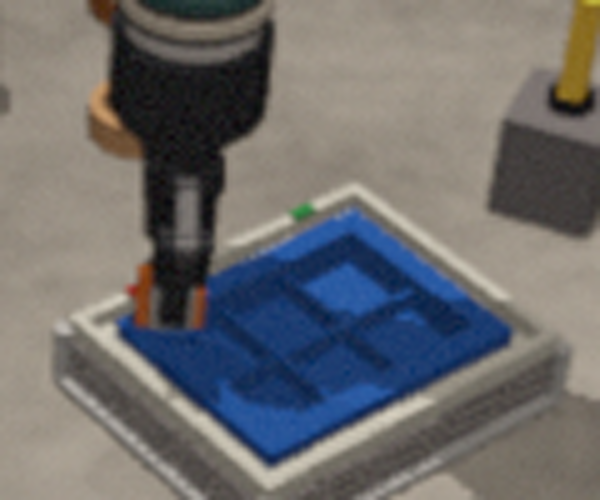

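The tab is gripped, with an offset of about 2 mm that I'll correct. Starting the peel with a small lift.

Request:
{"op": "move_arm", "data": {"rows": [{"x":-0.003,"y":0.0036,"z":0.002,"twist":0,"gripper":-1},{"x":-0.0035,"y":0.003,"z":0.006,"twist":0,"gripper":-1},{"x":-0.004,"y":0.0027,"z":0.01,"twist":0,"gripper":-1},{"x":-0.0045,"y":0.0023,"z":0.014,"twist":0,"gripper":-1},{"x":-0.005,"y":0.0018,"z":0.018,"twist":0,"gripper":-1},{"x":-0.0055,"y":0.0014,"z":0.022,"twist":0,"gripper":-1},{"x":-0.0055,"y":0.0014,"z":0.022,"twist":0,"gripper":-1}]}}

```text
time_s: 20.2
tcp_pos: [0.5154, 0.0052, 0.0604]
orientation: [2.931, 1.129, -0.001]
force: [0.8, -0.5, -11.0]
opening: 0.112
```

```bash
python3 - <<'E'
from h import *
for n in('side',): snap(n,n+'12')
p=bot.read_state();print(p['tcp_pos'],p['force'],p['torque'],p['opening'])
t=cv2.imread('pics/side12.png')[160:260,320:440]
cv2.imwrite('pics/z14.png',cv2.resize(t,None,fx=5,fy=5,interpolation=cv2.INTER_CUBIC))
E
```

```text
[0.51537414 0.00517021 0.06041345] [  1.08966616  -1.0531339  -10.73335604] [ 0.07500403 -0.52210633  0.10977532] 0.10989584484905549
```

View pics/z14.png

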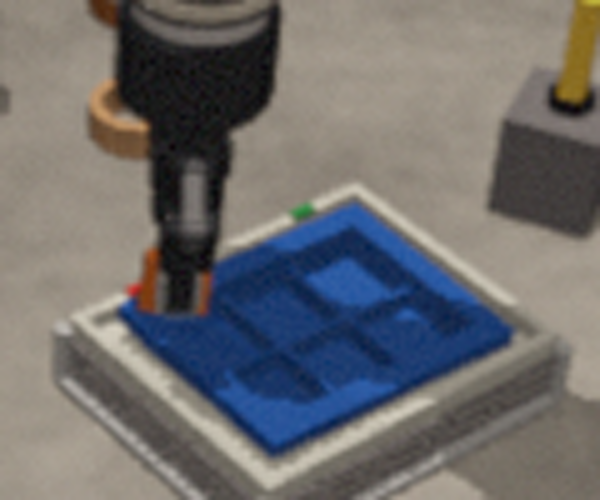

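The tray is peeling as intended: the tab corner has risen and the far corner is still seated, at an 11 N pull. Continuing.

Request:
{"op": "move_arm", "data": {"rows": [{"x":-0.0005,"y":-0.0004,"z":0.004,"twist":0,"gripper":-1},{"x":-0.001,"y":-0.0009,"z":0.008,"twist":0,"gripper":-1},{"x":-0.0015,"y":-0.0013,"z":0.012,"twist":0,"gripper":-1},{"x":-0.002,"y":-0.0018,"z":0.016,"twist":0,"gripper":-1},{"x":-0.0025,"y":-0.0022,"z":0.02,"twist":0,"gripper":-1},{"x":-0.003,"y":-0.0026,"z":0.024,"twist":0,"gripper":-1},{"x":-0.003,"y":-0.0026,"z":0.024,"twist":0,"gripper":-1}]}}

```text
time_s: 20.95
tcp_pos: [0.5145, 0.0043, 0.073]
orientation: [2.931, 1.129, 0.001]
force: [-0.5, 0.1, -2.4]
opening: 0.112
```

```bash
python3 - <<'E'
from h import *
for n in('side',): snap(n,n+'13')
p=bot.read_state();print(p['tcp_pos'],p['force'],p['torque'],p['opening'])
t=cv2.imread('pics/side13.png')[160:260,320:440]
cv2.imwrite('pics/z15.png',cv2.resize(t,None,fx=5,fy=5,interpolation=cv2.INTER_CUBIC))
E
```

```text
[0.51438914 0.00426929 0.07280109] [ 0.21797375 -0.54922192 -2.1149223 ] [ 0.0123894  -0.10210496 -0.07822953] 0.10926256665667193
```

View pics/z15.png

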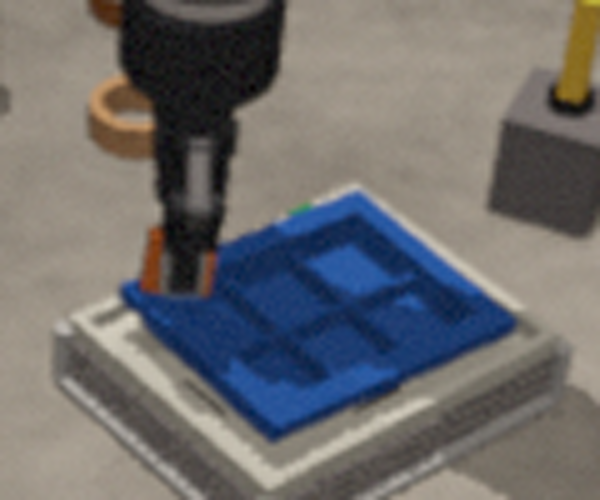

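Request:
{"op": "move_arm", "data": {"rows": [{"x":0,"y":0,"z":0,"twist":0,"gripper":-1},{"x":0,"y":0,"z":0,"twist":0,"gripper":-1},{"x":0,"y":0,"z":0.004,"twist":0,"gripper":-1},{"x":0,"y":0,"z":0.01,"twist":0,"gripper":-1},{"x":0,"y":0,"z":0.016,"twist":0,"gripper":-1},{"x":0,"y":0,"z":0.024,"twist":0,"gripper":-1},{"x":0,"y":0,"z":0.032,"twist":0,"gripper":-1},{"x":0,"y":0,"z":0.04,"twist":0,"gripper":-1},{"x":0,"y":0,"z":0.05,"twist":0,"gripper":-1},{"x":0,"y":0,"z":0.05,"twist":0,"gripper":-1}], "grip_force": 110}}

```text
time_s: 22.0
tcp_pos: [0.5148, 0.0042, 0.0981]
orientation: [2.931, 1.129, 0.002]
force: [0.6, -0.3, -1.6]
opening: 0.093
```

```bash
python3 - <<'E'
from h import *
for n in('side',): snap(n,n+'14')
p=bot.read_state();print(p['tcp_pos'],p['force'],p['torque'],p['opening'])
t=cv2.imread('pics/side14.png')[150:250,320:440]
cv2.imwrite('pics/z16.png',cv2.resize(t,None,fx=5,fy=5,interpolation=cv2.INTER_CUBIC))
E
```

```text
[0.51460766 0.0041952  0.0977635 ] [ 0.27306972 -0.04502715 -1.44744877] [ 0.06839118 -0.10047419 -0.02721312] 0.10089002754263009
```

View pics/z16.png

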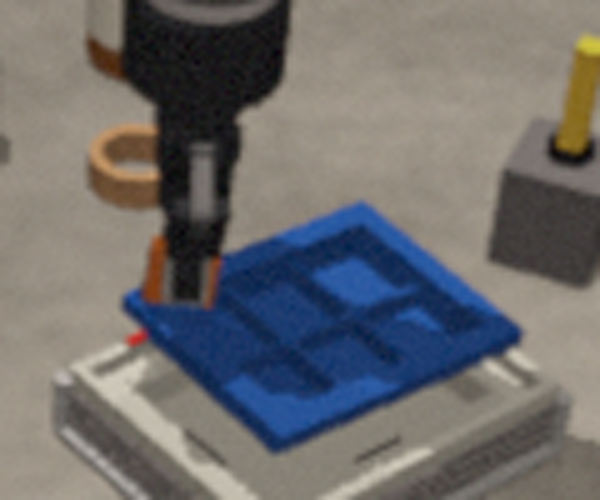

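```bash
cat > pr.py <<'E'
from h import *
def corners(tcp,yawtray,th,dz=.005):
    # tab centre = tcp + up(.0187) - dz (grip dz above the tab centre)
    tab=np.array(tcp)+[0,0,.0187-dz]
    a=yawtray; Rz=np.array([[np.cos(a),-np.sin(a),0],[np.sin(a),np.cos(a),0],[0,0,1]])
    b=.927; ax=np.array([-np.sin(b),np.cos(b),0]) # tab y
    Rt=cv2.Rodrigues(-ax*th)[0]  # raises outer (tab x) end
    out={}
    for nm,p in dict(pxny=(60,-80,10),far=(-60,-80,10),nxpy=(-60,80,10),mid=(0,0,0)).items():
        out[nm]=tab+Rz@Rt@(np.array(p)/1000-[.044,.0587,.029])
    return out
if __name__=='__main__':
    for d in(0,3,6,9,12):
        o=corners([.5146,.0042,.0978],np.radians(-10.95),np.radians(d))
        print(d,{k:(v[2].round(3),(proj('side',v)+[1.3,-.5]).round(1)) for k,v in o.items()})
E
python3 pr.py
```

```text
0 {'pxny': (np.float64(0.092), array([394.7, 187.5])), 'far': (np.float64(0.092), array([427.9, 211.6])), 'nxpy': (np.float64(0.092), array([378.2, 236.7])), 'mid': (np.float64(0.082), array([386.5, 213.9]))}
3 {'pxny': (np.float64(0.087), array([394. , 189.1])), 'far': (np.float64(0.083), array([426.8, 214.4])), 'nxpy': (np.float64(0.09), array([377.6, 237.5])), 'mid': (np.float64(0.079), array([385.7, 215.1]))}
6 {'pxny': (np.float64(0.082), array([393.3, 190.8])), 'far': (np.float64(0.074), array([425.6, 217.2])), 'nxpy': (np.float64(0.088), array([377. , 238.2])), 'mid': (np.float64(0.075), array([384.8, 216.2]))}
9 {'pxny': (np.float64(0.077), array([392.4, 192.3])), 'far': (np.float64(0.066), array([424.1, 220. ])), 'nxpy': (np.float64(0.086), array([376.4, 238.9])), 'mid': (np.float64(0.071), array([383.8, 217.3]))}
12 {'pxny': (np.float64(0.072), array([391.5, 193.9])), 'far': (np.float64(0.057), array([422.6, 222.6])), 'nxpy': (np.float64(0.083), array([375.7, 239.6])), 'mid': (np.float64(0.068), array([382.8, 218.4]))}
```

The tray is free with a tilt of about 6–7°. I'll level it in the grip by lowering its low tub edge onto the stack's near lip, with the tray shifted 27 mm toward the robot.

Request:
{"op": "move_arm", "data": {"rows": [{"x":0,"y":0,"z":0.012,"twist":0,"gripper":-1},{"x":0,"y":0,"z":0.024,"twist":0,"gripper":-1},{"x":-0.015,"y":0.003,"z":0.024,"twist":0,"gripper":-1},{"x":-0.03,"y":0.006,"z":0.024,"twist":0,"gripper":-1},{"x":-0.045,"y":0.009,"z":0.024,"twist":0,"gripper":-1},{"x":-0.054,"y":0.01,"z":0.024,"twist":0,"gripper":-1},{"x":-0.054,"y":0.01,"z":0.02,"twist":0,"gripper":-1},{"x":-0.054,"y":0.01,"z":0.012,"twist":0,"gripper":-1},{"x":-0.054,"y":0.01,"z":0.004,"twist":0,"gripper":-1},{"x":-0.054,"y":0.01,"z":-0.002,"twist":0,"gripper":-1},{"x":-0.054,"y":0.01,"z":-0.006,"twist":0,"gripper":-1},{"x":-0.054,"y":0.01,"z":-0.006,"twist":0,"gripper":-1},{"x":-0.054,"y":0.01,"z":-0.006,"twist":0,"gripper":-1}]}}

```text
time_s: 23.35
tcp_pos: [0.4874, 0.0092, 0.0942]
orientation: [-2.931, -1.13, 0.0]
force: [-1.3, 0.2, -1.2]
opening: 0.098
```

```bash
python3 - <<'E'
from h import *
for n in('side',): snap(n,n+'15')
p=bot.read_state();print(p['tcp_pos'],p['force'],p['torque'],p['opening'])
t=cv2.imread('pics/side15.png')[150:250,320:440]
cv2.imwrite('pics/z17.png',cv2.resize(t,None,fx=5,fy=5,interpolation=cv2.INTER_CUBIC))
E
```

```text
[0.48740315 0.00918394 0.09432012] [-0.43758952  0.25076078 -1.43507941] [ 0.06652351 -0.12526456  0.0154899 ] 0.09932100336252853
```

View pics/z17.png

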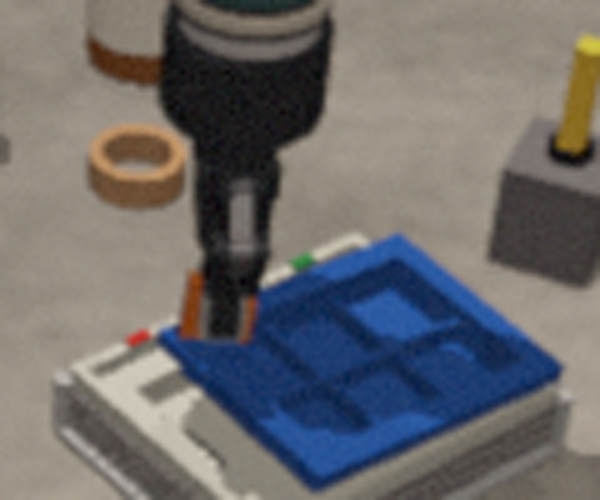

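Request:
{"op": "move_arm", "data": {"rows": [{"x":0,"y":0,"z":-0.002,"twist":0,"gripper":-1},{"x":0,"y":0,"z":-0.006,"twist":0,"gripper":-1},{"x":0,"y":0,"z":-0.01,"twist":0,"gripper":-1},{"x":0,"y":0,"z":-0.014,"twist":0,"gripper":-1},{"x":0,"y":0,"z":-0.018,"twist":0,"gripper":-1},{"x":0,"y":0,"z":-0.018,"twist":0,"gripper":-1}], "grip_force": 40}}

```text
time_s: 24.0
tcp_pos: [0.488, 0.0096, 0.0857]
orientation: [2.931, 1.13, 0.001]
force: [1.1, 1.0, 5.7]
opening: 0.097
```

```bash
python3 - <<'E'
from h import *
for n in('side',): snap(n,n+'16')
p=bot.read_state();print(p['tcp_pos'],p['force'],p['torque'],p['opening'])
t=cv2.imread('pics/side16.png')[150:250,320:440]
cv2.imwrite('pics/z18.png',cv2.resize(t,None,fx=5,fy=5,interpolation=cv2.INTER_CUBIC))
E
```

```text
[0.48802526 0.00957023 0.08576398] [1.65702945 1.37312967 5.30498826] [-0.27220498  0.44922925 -0.0372078 ] 0.09672066353959857
```

View pics/z18.png

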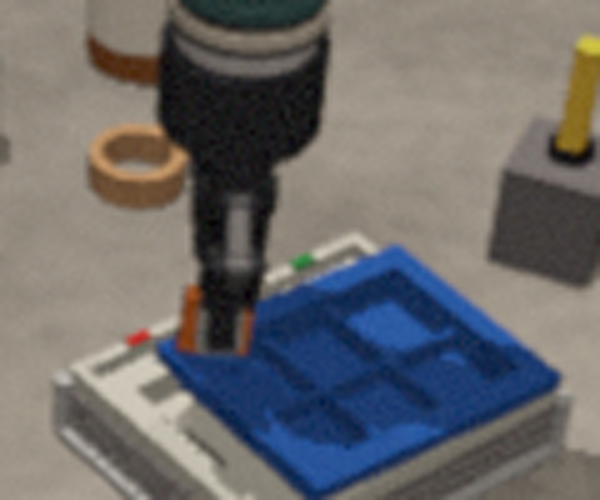

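Request:
{"op": "move_arm", "data": {"rows": [{"x":0,"y":0,"z":-0.004,"twist":0,"gripper":-1},{"x":0,"y":0,"z":-0.008,"twist":0,"gripper":-1},{"x":0,"y":0,"z":-0.012,"twist":0,"gripper":-1},{"x":0,"y":0,"z":-0.016,"twist":0,"gripper":-1},{"x":0,"y":0,"z":-0.018,"twist":0,"gripper":-1},{"x":0,"y":0,"z":-0.018,"twist":0,"gripper":-1}]}}

```text
time_s: 24.65
tcp_pos: [0.4902, 0.0109, 0.0773]
orientation: [2.931, 1.131, 0.008]
force: [3.0, 3.8, 6.7]
opening: 0.097
```

```bash
python3 - <<'E'
from pr import *
for n in('side',): snap(n,n+'17')
p=bot.read_state();print(p['tcp_pos'],p['force'],p['torque'],p['opening'])
for d in(0,3,6):
    o=corners(p['tcp_pos'],np.radians(-10.95),np.radians(d))
    print(d,{k:((proj('side',v)+[1.3,-.5]-[320,150])*5).round(0) for k,v in o.items()})
t=cv2.imread('pics/side17.png')[150:250,320:440]
cv2.imwrite('pics/z19.png',cv2.resize(t,None,fx=5,fy=5,interpolation=cv2.INTER_CUBIC))
E
```

```text
[0.49019198 0.01093629 0.07736151] [2.47605258 5.06354233 6.59527861] [ 0.17209631  0.11705126 -0.1091324 ] 0.09647865819198122
0 {'pxny': array([399., 245.]), 'far': array([567., 369.]), 'nxpy': array([320., 498.]), 'mid': array([359., 380.])}
3 {'pxny': array([396., 253.]), 'far': array([562., 383.]), 'nxpy': array([317., 502.]), 'mid': array([355., 386.])}
6 {'pxny': array([392., 261.]), 'far': array([555., 396.]), 'nxpy': array([314., 506.]), 'mid': array([351., 391.])}
```

View pics/z19.png

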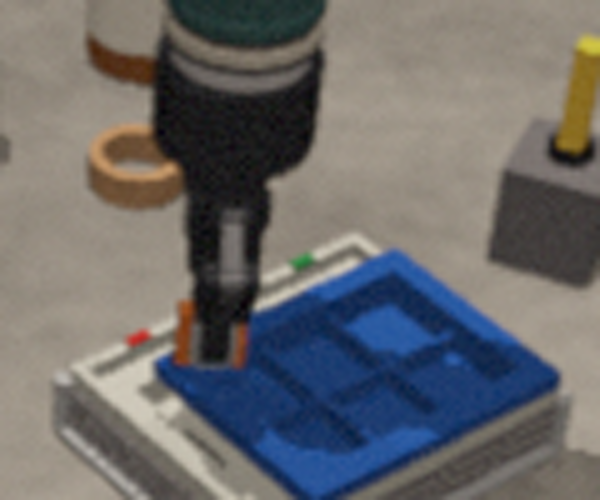

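Request:
{"op": "move_arm", "data": {"rows": [{"x":0,"y":0,"z":0,"twist":0,"gripper":-1},{"x":0,"y":0,"z":0,"twist":0,"gripper":-1},{"x":0,"y":0,"z":0,"twist":0,"gripper":-1},{"x":0,"y":0,"z":0.01,"twist":0,"gripper":-1},{"x":0,"y":0,"z":0.03,"twist":0,"gripper":-1},{"x":0,"y":0,"z":0.06,"twist":0,"gripper":-1},{"x":0,"y":0,"z":0.1,"twist":0,"gripper":-1},{"x":0,"y":0,"z":0.14,"twist":0,"gripper":-1},{"x":0,"y":0,"z":0.17,"twist":0,"gripper":-1},{"x":0,"y":0,"z":0.176,"twist":0,"gripper":-1},{"x":0,"y":0,"z":0.176,"twist":0,"gripper":-1}], "grip_force": 115}}

```text
time_s: 25.8
tcp_pos: [0.4869, 0.0088, 0.1646]
orientation: [2.931, 1.129, 0.0]
force: [-1.1, -0.2, -1.5]
opening: 0.098
```

```bash
python3 - <<'E'
from pr import *
for n in('side',): snap(n,n+'18')
p=bot.read_state();print(p['tcp_pos'],p['force'],p['torque'],p['opening'])
for d in(-3,0,3,6):
    o=corners(p['tcp_pos'],np.radians(-10.95),np.radians(d))
    print(d,{k:((proj('side',v)+[1.3,-.5]-[320,120])*5).round(0) for k,v in o.items()})
t=cv2.imread('pics/side18.png')[120:240,320:440]
cv2.imwrite('pics/z20.png',cv2.resize(t,None,fx=5,fy=5,interpolation=cv2.INTER_CUBIC))
E
```

```text
[0.48654901 0.00879995 0.16403702] [-1.12356549 -0.06299065 -1.26596171] [ 0.06810028 -0.07170811 -0.04948423] 0.0928692753608478
-3 {'pxny': array([432., 248.]), 'far': array([611., 363.]), 'nxpy': array([351., 502.]), 'mid': array([393., 384.])}
0 {'pxny': array([429., 257.]), 'far': array([606., 378.]), 'nxpy': array([349., 506.]), 'mid': array([389., 391.])}
3 {'pxny': array([425., 265.]), 'far': array([600., 394.]), 'nxpy': array([346., 510.]), 'mid': array([384., 397.])}
6 {'pxny': array([421., 274.]), 'far': array([593., 409.]), 'nxpy': array([342., 514.]), 'mid': array([379., 403.])}
```

View pics/z20.png

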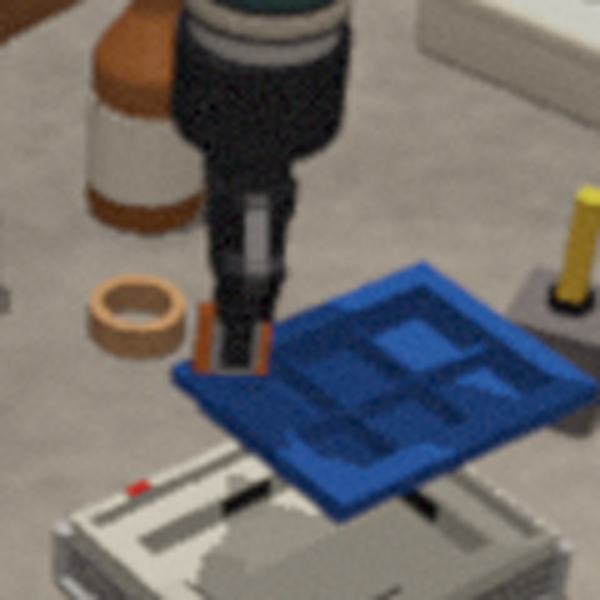

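The tray is held level (about 1–2°). Carrying it to the disc.

Request:
{"op": "move_arm", "data": {"rows": [{"x":0.002,"y":0.012,"z":0,"twist":0,"gripper":-1},{"x":0.006,"y":0.035,"z":0,"twist":0,"gripper":-1},{"x":0.013,"y":0.075,"z":0,"twist":0,"gripper":-1},{"x":0.022,"y":0.13,"z":0,"twist":0,"gripper":-1},{"x":0.032,"y":0.19,"z":0,"twist":0,"gripper":-1},{"x":0.042,"y":0.25,"z":0,"twist":0,"gripper":-1},{"x":0.053,"y":0.31,"z":0,"twist":0,"gripper":-1},{"x":0.063,"y":0.37,"z":0,"twist":0,"gripper":-1},{"x":0.073,"y":0.43,"z":0,"twist":0,"gripper":-1},{"x":0.083,"y":0.49,"z":0,"twist":0,"gripper":-1},{"x":0.093,"y":0.55,"z":0,"twist":0,"gripper":-1},{"x":0.102,"y":0.6,"z":0,"twist":0,"gripper":-1},{"x":0.109,"y":0.64,"z":0,"twist":0,"gripper":-1},{"x":0.114,"y":0.67,"z":0,"twist":0,"gripper":-1},{"x":0.117,"y":0.688,"z":0,"twist":0,"gripper":-1},{"x":0.118,"y":0.694,"z":0,"twist":0,"gripper":-1},{"x":0.118,"y":0.694,"z":0,"twist":0,"gripper":-1},{"x":0.118,"y":0.694,"z":0,"twist":0,"gripper":-1},{"x":0.118,"y":0.694,"z":0,"twist":0,"gripper":-1},{"x":0.118,"y":0.694,"z":0,"twist":0,"gripper":-1}]}}

```text
time_s: 27.85
tcp_pos: [0.5464, 0.3551, 0.1644]
orientation: [2.932, 1.128, -0.0]
force: [-1.0, 0.5, -1.8]
opening: 0.094
```

```bash
python3 - <<'E'
from pr import *
for n in('side','top'): snap(n,n+'19')
p=bot.read_state();print(p['tcp_pos'],p['force'],p['torque'],p['opening'],p['orientation'])
for d in(-3,0,3,6):
    o=corners(p['tcp_pos'],np.radians(-10.95),np.radians(d))
    print(d,{k:(proj('side',v).round(1),proj('top',v).round(1)) for k,v in o.items()})
print(o['mid'])
E
```

```text
[0.54638942 0.35560303 0.16442469] [-0.66944482 -0.23826127 -1.35072467] [ 0.10079948 -0.16755188 -0.04639951] 0.09462155891338533 [ 2.93162024e+00  1.12864415e+00 -6.72047818e-06]
-3 {'pxny': (array([287. , 224.9]), array([269.4, 228.8])), 'far': (array([320. , 255.4]), array([259.2, 281.5])), 'nxpy': (array([251.1, 292.1]), array([190.4, 268.6])), 'mid': (array([270.8, 259.8]), array([230.6, 249.2]))}
0 {'pxny': (array([286.7, 226.8]), array([269.3, 228.7])), 'far': (array([319.6, 258.6]), array([259.5, 281.3])), 'nxpy': (array([250.7, 293. ]), array([190.4, 268.3])), 'mid': (array([270.2, 261.2]), array([230.4, 248.9]))}
3 {'pxny': (array([286.2, 228.6]), array([269.2, 228.6])), 'far': (array([318.9, 261.8]), array([259.5, 280.9])), 'nxpy': (array([250.2, 293.8]), array([190.3, 268. ])), 'mid': (array([269.4, 262.5]), array([230.2, 248.5]))}
6 {'pxny': (array([285.6, 230.4]), array([269. , 228.4])), 'far': (array([318. , 264.9]), array([259.5, 280.4])), 'nxpy': (array([249.7, 294.6]), array([190.2, 267.7])), 'mid': (array([268.6, 263.8]), array([230., 248.]))}
[0.49458513 0.30863418 0.14161535]
```

View pics/side19.png

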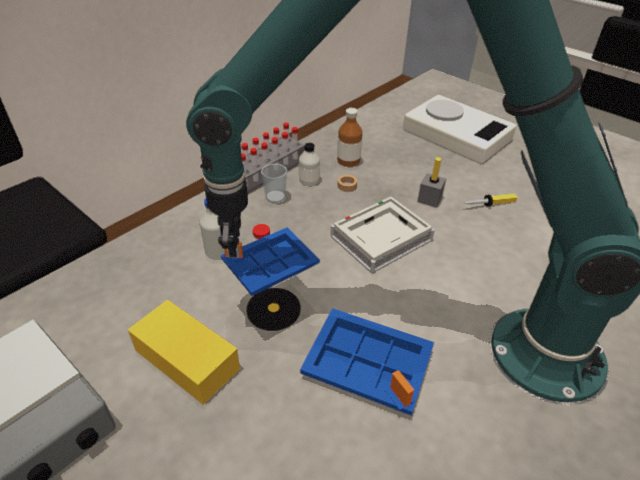

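View pics/top19.png

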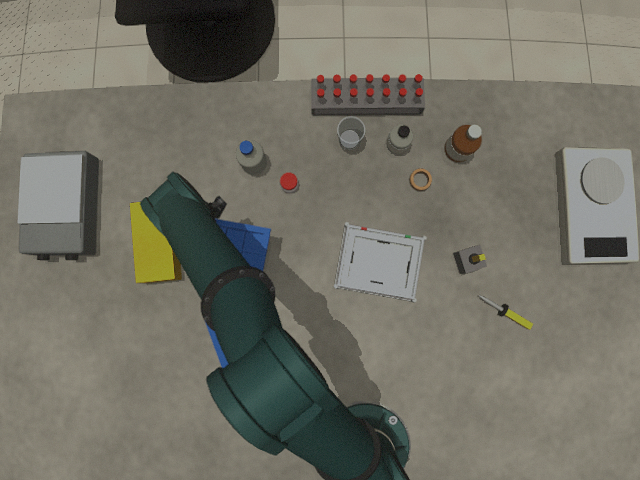

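Request:
{"op": "move_arm", "data": {"rows": [{"x":0,"y":0,"z":0,"twist":0,"gripper":-1},{"x":0,"y":0,"z":0,"twist":0,"gripper":-1},{"x":0,"y":0,"z":0,"twist":0,"gripper":-1},{"x":0,"y":0,"z":0,"twist":0,"gripper":-1},{"x":0,"y":0,"z":0,"twist":0,"gripper":-1},{"x":0,"y":0,"z":0,"twist":0,"gripper":-1},{"x":0,"y":0,"z":0,"twist":0,"gripper":-1},{"x":0,"y":0,"z":0,"twist":0,"gripper":-1}]}}

```text
time_s: 28.75
tcp_pos: [0.5463, 0.3562, 0.1643]
orientation: [2.931, 1.13, -0.0]
force: [-0.8, -0.5, -2.3]
opening: 0.093
```

```bash
python3 - <<'E'
from pr import *
for n in('side',): snap(n,n+'20')
p=bot.read_state();print(p['tcp_pos'],p['dq'].round(3),p['opening'],p['time_s'])
t=cv2.imread('pics/side20.png')[190:340,190:350]
cv2.imwrite('pics/z21.png',cv2.resize(t,None,fx=4,fy=4,interpolation=cv2.INTER_CUBIC))
E
```

```text
[0.54629256 0.35618333 0.16431741] [-0.001  0.001  0.001 -0.001  0.     0.001  0.001] 0.09564503881120598 28.8
```

View pics/z21.png

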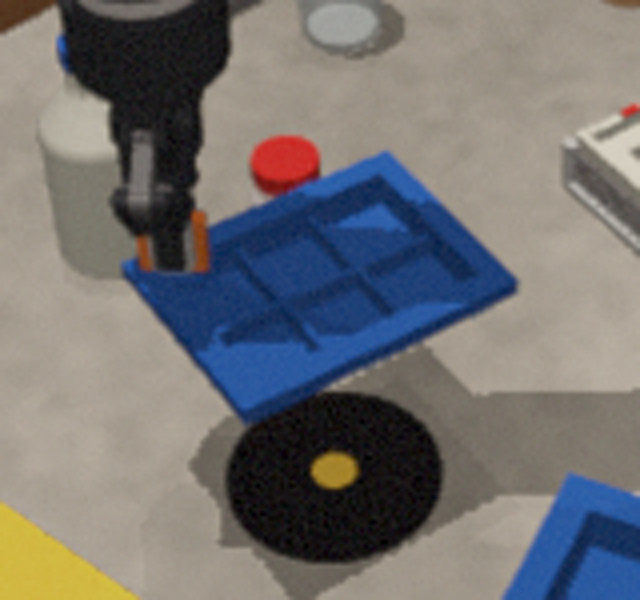

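```bash
python3 -c "
from rig import bot
print(bot.close_job())"
```

```text
the job is handed in; nothing more can be done
None
```

The job is done and handed in at 28.8 s. The blue tray is held by its tab over the viewing disc, tilted about 2°, with its middle about 15 cm above the table.

- **Seam:** I took the small stylus and ran its tip along the floor of the far groove, from the red mark to the green one, at about 3 cm/s with light contact of roughly 3–5 N. I started and ended 1–3 mm beyond the marks on purpose. Beforehand I dipped the tip into the groove at mid-seam once to find the floor, then lifted it out and went to the red mark.
- **Stylus:** it went back into its holder, and the pictures show it standing there.
- **Peel:** I lifted the tab about 22 mm while the opposite corner stayed seated, then lifted the tray free. It came off tilted about 6–7°. To level it, I lowered its low edge onto the stack's near lip while still gripping the tab, then gripped harder and lifted again.
- **Last checks:** the arm is still (joint speeds at most 0.001 rad/s) and the grip is holding. Corner positions in both views match a tray centred on the disc to within a few millimetres. The bottles, jar, tape, beaker and carton look unmoved, though the arm hid part of the carton in the last top view.

Two things did not match expectations:
- **Fallen stylus:** the larger spare stylus, which had been standing on its tip, fell over at the start while the arm was moving to the holder. I did not see why, but no contact force showed afterwards. It lies on the table, and I left it there.
- **Camera offset:** positions from the side camera and from the robot differed by about 2–3 mm. I corrected for that using the green mark and how the gripper settled on the tab.

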